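Clip the lid on the spare-parts tub

TASK

Put the lid on the tub of vaporiser parts so that it sits fully home, then fold down its four clip flaps one by one, pressing each in until it has snapped under the rim, and let go. Press the clips only as hard as they need, for they crack if forced, and leave the battery, the jar and the comb alone.

Things in the scene. Friction and masses are not known exactly. Their poses are not given: they have to be found in the camera images.
- tub_rim (a point): Centre of the top of the rim of the open white plastic tub (0.5 kg), about 76 mm above the table. z up, x along its long side. Rim 138 x 108 mm outside, opening 106 x 76 mm. Outside, the rim has a skirt turned down with a round bead (6 mm thick) along its lower edge, the bead's middle 14 mm below the rim top. The tub stands loose in the tray.
- tray: Fixed shallow wooden tray in which the tub stands, 139 x 109 mm outside, walls up to 38 mm above the table; origin at the centre of its underside, axes as the tub's. The tub has up to 3.5 mm of play to each side in it: pushed sideways with 3 to 6 N it slides until a tray wall stops it, so a clip gives way under the push before it snaps.
- lid_seat (a point): Centre of the flat underside of the white lid plate (132 x 102 x 4 mm, x along its long side, z up); lies on tub_rim when the lid is home, either way round. Below the plate a plug, 103 x 73 mm, 14 mm deep, enters the tub with 1.5 mm of play to each side; the edge of its foot is rounded, 4 mm. At the start the plug stands on the table. Lid about 0.2 kg.
- lid_grip (a point): Grasp centre on the lid's upright grip, a block 60 mm long (lid x), 14 mm thick (lid y), 30 mm high, in the middle of the lid. This point is 24 mm above lid_seat, 20 mm above the plate's top and 10 mm below the top of the grip. Axes as the lid's.
- battery: Bystander: black tool battery, 117 x 77 x 63 mm; origin at the centre of its underside. Leave it alone.
- jar: Bystander: jar with a yellow cap, 68 mm across, 105 mm high; origin at the centre of its underside. Leave it alone.
- comb: Bystander: uncapping comb with a wooden handle, about 180 x 75 x 18 mm, lying flat; origin at the middle of its underside. Leave it alone.
- clip_1: White clip flap on the lid's +x short edge. Origin: middle of its hinge axis, 69 mm out from the lid's centre, 2 mm above lid_seat. Hung down (closed), its x points out from the lid, y along the hinge, z up. Flap 40 mm wide, reaching 28 mm from the hinge along -z, outer face 5 mm to +x; inside, 18 mm from the hinge, a springy tooth reaches 11 mm inward.
- clip_1_fold (a joint): Fold angle of clip_1 (rad): 0 closed, 1.57 sticking out level, at most 2.1. A weak spring (1 N) slowly lifts an unsnapped clip past 0.6; the hinge is damped, so fold it unhurriedly. On the seated lid the tooth meets the bead near 0.5; push inwards about 20 mm below the hinge, some 5 to 12 N, and it snaps under the bead near 0.25, to rest, held, at -0.15 to 0.15. Over 22 N breaks it.
- clip_2: White clip flap on the lid's +y long edge. Origin: middle of its hinge axis, 54 mm out from the lid's centre, 2 mm above lid_seat. Hung down (closed), its x points out from the lid, y along the hinge, z up. Flap 40 mm wide, reaching 28 mm from the hinge along -z, outer face 5 mm to +x; inside, 18 mm from the hinge, a springy tooth reaches 11 mm inward.
- clip_2_fold (a joint): Fold angle of clip_2 (rad): 0 closed, 1.57 sticking out level, at most 2.1. A weak spring (1 N) slowly lifts an unsnapped clip past 0.6; the hinge is damped, so fold it unhurriedly. On the seated lid the tooth meets the bead near 0.5; push inwards about 20 mm below the hinge, some 5 to 12 N, and it snaps under the bead near 0.25, to rest, held, at -0.15 to 0.15. Over 22 N breaks it.
- clip_3: White clip flap on the lid's -x short edge. Origin: middle of its hinge axis, 69 mm out from the lid's centre, 2 mm above lid_seat. Hung down (closed), its x points out from the lid, y along the hinge, z up. Flap 40 mm wide, reaching 28 mm from the hinge along -z, outer face 5 mm to +x; inside, 18 mm from the hinge, a springy tooth reaches 11 mm inward.
- clip_3_fold (a joint): Fold angle of clip_3 (rad): 0 closed, 1.57 sticking out level, at most 2.1. A weak spring (1 N) slowly lifts an unsnapped clip past 0.6; the hinge is damped, so fold it unhurriedly. On the seated lid the tooth meets the bead near 0.5; push inwards about 20 mm below the hinge, some 5 to 12 N, and it snaps under the bead near 0.25, to rest, held, at -0.15 to 0.15. Over 22 N breaks it.
- clip_4: White clip flap on the lid's -y long edge. Origin: middle of its hinge axis, 54 mm out from the lid's centre, 2 mm above lid_seat. Hung down (closed), its x points out from the lid, y along the hinge, z up. Flap 40 mm wide, reaching 28 mm from the hinge along -z, outer face 5 mm to +x; inside, 18 mm from the hinge, a springy tooth reaches 11 mm inward.
- clip_4_fold (a joint): Fold angle of clip_4 (rad): 0 closed, 1.57 sticking out level, at most 2.1. A weak spring (1 N) slowly lifts an unsnapped clip past 0.6; the hinge is damped, so fold it unhurriedly. On the seated lid the tooth meets the bead near 0.5; push inwards about 20 mm below the hinge, some 5 to 12 N, and it snaps under the bead near 0.25, to rest, held, at -0.15 to 0.15. Over 22 N breaks it.
Mind the look-alikes: they are no part of the job. What is shaped like the part that bears lid_seat but blue or purple is not meant.

How it is judged:
On the way:
1. the lid sits home on the tub, no clip closed yet (distance between lid_seat and tub_rim below 0.005 m and angle between the z axis of lid_seat and the z axis of tub_rim, either way round below 0.04 rad and value of joint each of clip_1_fold, clip_2_fold, clip_3_fold, clip_4_fold above 0.35 rad), for 0.2 s.
At the end, for the whole second after the job is handed in: The lid lies home on the rim (within 5 mm and 0.04 rad), all four clips are snapped (fold angle below 0.2 rad), the tub stands upright (0.05 rad) in its tray, and everything is at rest and released (distance between lid_seat and tub_rim below 0.005 m and angle between the z axis of lid_seat and the z axis of tub_rim, either way round below 0.04 rad and value of joint each of clip_1_fold, clip_2_fold, clip_3_fold, clip_4_fold below 0.2 rad and angle between tub_rim's own z axis and vertical below 0.05 rad and height (world z) of tub_rim below 0.085 m and linear speed of clip_1 below 0.02 m/s); the robot touches nothing.
It fails at once if a clip is pressed by the fingers with more than 22 N (contact force between the fingers and clip_1 above 22 N or contact force between the fingers and clip_2 above 22 N or contact force between the fingers and clip_3 above 22 N or contact force between the fingers and clip_4 above 22 N).
It fails at once if the battery, the jar or the comb is moved by more than 20 mm (distance of any of battery, jar, comb from where it was at the start of the episode above 0.02 m).
It also fails if it takes over 72 s, if anything falls off the work surface, if the arm or the gripper's body presses on something with over 40 N, if the wrist force passes 120 N, or if a joint passes its speed limit or range.

ROBOT

A 6-joint arm with a two-finger parallel gripper is mounted at the origin on the work surface. World frame = base frame: x ahead of the robot, y to its left, z up, the work surface at z = 0. Lengths are in m, angles in rad, forces in N, time in s.
With the tool pointing down it reaches from about 0.35 to 0.975 m from the base axis. Payload 4.9 kg.
Tool frame: the origin (TCP) lies at the very end of the fingers, on their centre line; the grasp point (between the pads) lies 19 mm behind it; z points along the fingers, y is the line along which they close (so a half turn about z gives the same grasp; the last joint's range is limited). The gripper opens to 85 mm and grips with 20 to 120 N. Pads are 22 mm wide; open, the fingers measure 114 mm over their backs; the gripper's body (76 mm by 85 mm) begins 54 mm behind the grasp point. The pads swing forward as they close: fully open they stand 13 mm farther back than shut.
Start: joints at [1.209, 0.053, 1.613, -0, 1.476, -0.119], TCP at [0.15, 0.607, 0.21] pointing down, gripper open.
Joint ranges: [-3.01, 3.01], [-1.01, 2.22], [0.06, 2.58], [-1.02, 4.17], [0.09, 2.62], [-3.14, 3.14]. Speed limits (rad/s): [2.57, 2.57, 3.14, 3.14, 3.14, 3.14].

INTERFACE

Orientations are given as a rotation vector (axis times angle).
In Python, from station import ctrl, imaging gives the robot as it stands.
- The arm moves only by the tool play_rows, never from a script. Its argument "series" is a list of rows, each a list of 3 entries, a list of its own where there are three numbers: the opening, from 0 (shut) to 1 (fully open), then the shift along the tool's x, y, z each as a share of 0.05 m, from -1 to 1, then the turn, a rotation vector about the tool's x, y, z each as a share of 8 degrees, from -1 to 1. In form: [[grip, [dx, dy, dz], [ax, ay, az]], ...]. A call has 1 to 8 rows; each row shifts and turns the commanded pose from where the row before left it, along the tool's axes as they then stand; what a row does not reach is not made up. A row lasts 1/8 s, in which the tool goes at most 62.5 mm and 10.7 degrees, less where a joint would pass 70% of its speed; a pose out of reach is approached as far as the arm can. A call with a number of a shift or a turn outside -1 to 1 is refused whole. A call with a gripper value outside its range is refused whole. The fingers move at their own pace and stop on an object; "force" is the grip in N (left out, the last holds). Time passes only in rows, so rows that do not move let the fingers close. It gives the time, the measured TCP pose, the force, the opening and the grip force at its end, in the units of the state.
- ctrl.get_obs(): the state, without advancing time (a new reading comes with each control period).
- imaging.get_image(name): name is "scene" or "side" or "wrist"; returns a dict with "color" (384x512x3 uint8, blue, green, red), "fx", "fy", "cx", "cy" (pixels), "extrinsics" (4x4, takes a point from world to camera coordinates); the wrist camera has in their place "hand_eye" (4x4, takes a point from camera to tool coordinates, whose origin is the TCP and whose axes are the flange's). Camera axes: x right, y down, z forward; pixel columns grow to the right and rows downward; lengths in m; the calibration is good to about 2 mm. The wrist camera is an equidistant fisheye: a pixel r from the principal point sees the ray r / f radians off the axis. A picture is of the moment at which its call begins: read the wrist's pose just before it. There is no depth.
- ctrl.finish_job(): hands the job in; it is judged then, once.
The state is a dict: "t": time; "q": joint angles; "dq": joint speeds; "effort": joint torques, N m; "tool_pos": TCP position; "tool_rot": TCP orientation; "contact_force": force on the tool from outside, world axes, zero at the start; "wrist_torque": the same for the moment, N m; "opening": finger opening in m; "grip_force": force on a finger pad.
Only numpy, scipy, OpenCV 4.12 (cv2) and the standard library are available. Lean on these libraries where they do the work, as an engineer would, in place of code of your own. Each camera call takes 0.05 s, during which the arm holds its last target. There are 200 camera calls.

## Working session

There is one attempt and no reset: what is moved stays moved. The work goes in short steps, Python scripts to look and compute and a tool call to move; the robot and the scene stay as the last step left them, time stands still between calls to the robot, and variables do not carry over. Pictures are saved under pics/ and viewed, at most 10 in all, crops included, and the job is handed in when it is done.

Besides the shell and the picture viewer there is one more tool, called after "Call:" as name(argument=value, ...), one argument or row to a line, values as JSON. play_rows: Moves the arm, as the interface text tells. Shift numbers are shares of 0.05 m and turn numbers shares of 8 degrees, none past 1 either way. Its arguments: {"type":"object","properties":{"series":{"type":"array"},"force":{"type":"number"}},"required":["series"]}

```bash
mkdir -p pics
cat > h.py <<'E'
import numpy as np, cv2
from scipy.spatial.transform import Rotation as R
from station import ctrl, imaging
def shot(n,f=None):
    o=ctrl.get_obs(); d=imaging.get_image(n)
    if f: cv2.imwrite('pics/'+f,d['color'])
    return o,d
def ray(d,o,u,v):
    if 'hand_eye' in d:
        a=np.array([(u-d['cx'])/d['fx'],(v-d['cy'])/d['fy']]); r=np.hypot(*a)
        c=np.r_[a/max(r,1e-9)*np.sin(r),np.cos(r)]
        T=np.eye(4);T[:3,:3]=R.from_rotvec(o['tool_rot']).as_matrix();T[:3,3]=o['tool_pos']
        M=T@d['hand_eye']
    else:
        c=np.array([(u-d['cx'])/d['fx'],(v-d['cy'])/d['fy'],1]); M=np.linalg.inv(d['extrinsics'])
    return M[:3,3],M[:3,:3]@c
def onz(d,o,u,v,z):
    p,r=ray(d,o,u,v); return p+r*(z-p[2])/r[2]
def proj(d,P):
    c=d['extrinsics']@np.r_[P,1]; return c[0]/c[2]*d['fx']+d['cx'],c[1]/c[2]*d['fy']+d['cy']
E
python3 - <<'E'
from h import *
ims=[shot(n)[1] for n in('scene','side','wrist')]
for d in ims: print(d['fx'],d['cx'],d['cy'],(np.linalg.inv(d['extrinsics']) if 'extrinsics' in d else d['hand_eye']).round(3).tolist())
a=[d['color'] for d in ims]
cv2.imwrite('pics/a.png',cv2.resize(np.vstack([np.hstack(a[:2])]),(800,300)))
cv2.imwrite('pics/b.png',cv2.resize(a[0],(800,600)))
o=ctrl.get_obs();print(o)
E
```

```text
374.2861662448286 254.0069957571878 184.36254729123496 [[-0.602, 0.631, -0.49, 1.085], [0.798, 0.487, -0.355, 0.354], [0.014, -0.604, -0.796, 0.881], [0.0, 0.0, 0.0, 1.0]]
388.08160188464 255.01080758249418 192.58503440931221 [[0.982, -0.123, 0.14, 0.44], [-0.185, -0.546, 0.817, -0.799], [-0.024, -0.829, -0.559, 0.615], [0.0, 0.0, 0.0, 1.0]]
297.3186396354542 258.34248382271846 179.9711375682955 [[-0.001, -0.952, -0.305, 0.079], [1.0, -0.001, -0.001, -0.001], [0.0, -0.305, 0.952, -0.163], [0.0, 0.0, 0.0, 1.0]]
{'t': 0.15, 'q': array([ 1.20902849e+00,  5.32191990e-02,  1.61397726e+00,  2.32213228e-05,
        1.47600443e+00, -1.18990028e-01]), 'dq': array([-0.00198342, -0.00281749, -0.00390936,  0.0003663 ,  0.00023146,
        0.00081366]), 'effort': array([ 1.76688732e-04, -3.94246566e+01, -3.70719302e+01, -1.15139601e-04,
        4.70520623e-03,  4.16012313e-05]), 'tool_pos': array([0.15005155, 0.60618525, 0.20943759]), 'tool_rot': array([-3.80372873e-01, -3.11807125e+00,  2.44462002e-03]), 'contact_force': array([ 0.0267064 ,  0.23334744, -0.59747905]), 'wrist_torque': array([-0.07957799,  0.01094014, -0.04084881]), 'grip_force': 0.0, 'opening': 0.08509678392378968}
```

View pics/b.png

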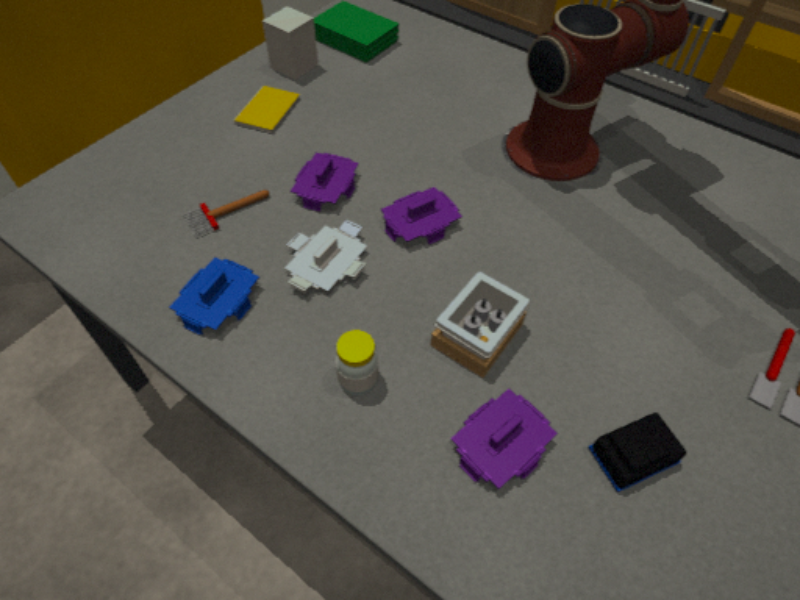

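View pics/a.png

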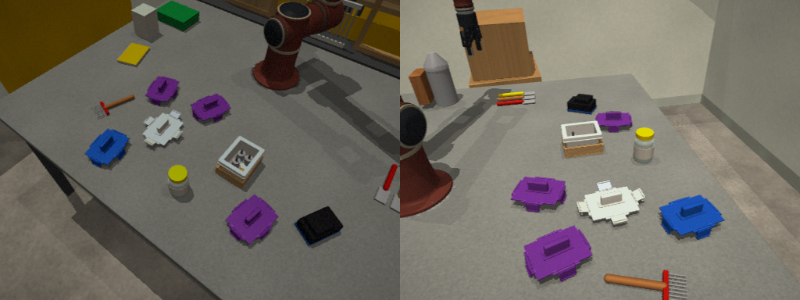

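The scene shows the white lid at 800-scale px (327,257) with its flaps out. Look-alikes that I'm leaving alone are purple at (325,180), (421,214) and (503,438), and blue at (215,294). The jar at (357,360) is white-bodied but not a lid. The tub is at (482,318). Next is a close crop of the lid and tub.

Run:
```python
from h import *
import pickle
o,a=shot('scene');_,b=shot('side')
pickle.dump((o,a,b),open('i.pkl','wb'))
def crop(d,u,v,w=100,h=75): 
    return cv2.resize(d['color'][v-h//2:v+h//2+1,u-w//2:u+w//2+1][:h,:w],(400,300),interpolation=cv2.INTER_CUBIC)
L=onz(a,o,209,164,.03);T=onz(a,o,309,202,.076)
print(L,T)
lb=[int(x) for x in proj(b,L)];tb=[int(x) for x in proj(b,T)];print(lb,tb)
cv2.imwrite('pics/c.png',np.vstack([np.hstack([crop(a,209,164),crop(a,309,202)]),np.hstack([crop(b,*lb),crop(b,*tb)])]))
```

```text
[ 0.58285591 -0.17628245  0.03      ] [0.54840445 0.14434633 0.076     ]
[272, 250] [235, 163]
```

View pics/c.png

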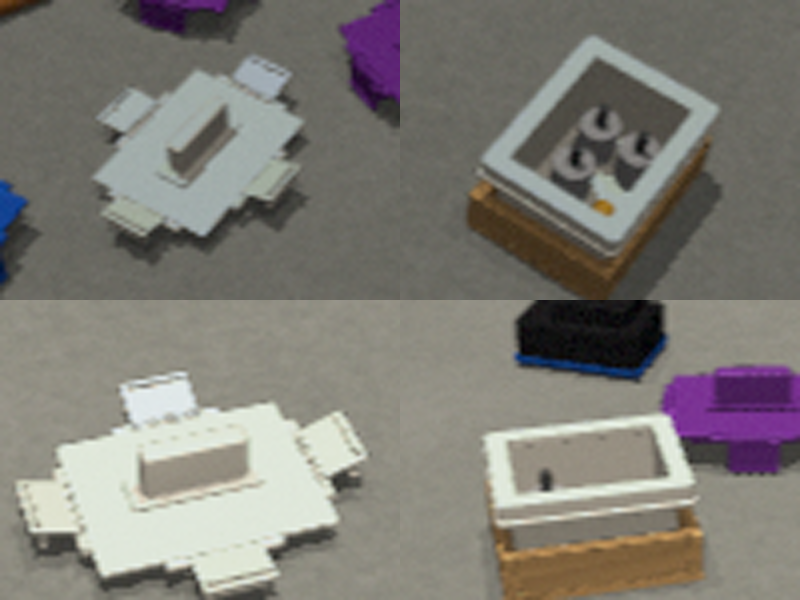

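The crop confirms the lid is the white one with four flaps raised, and the tub is open in its wooden tray. I'll take rough poses from the corners I can see.

```bash
cat > m.py <<'E'
from h import *
def fit(P):
    P=np.array(P)[:,:2]; c=P.mean(0)
    e=[P[(i+1)%4]-P[i] for i in range(4)]; l=[np.linalg.norm(x) for x in e]
    return c,l,[np.degrees(np.arctan2(x[1],x[0])) for x in e]
E
python3 - <<'E'
from m import *
import pickle
o,a,b=pickle.load(open('i.pkl','rb'))
L=[(195,70),(303,122),(205,236),(95,178)]
T=[(192,37),(318,108),(212,250),(80,170)]
print(fit([onz(a,o,159+x/4,127+y/4,.018) for x,y in L]))
print(fit([onz(a,o,259+x/4,165+y/4,.076) for x,y in T]))
# side check
Ls=[(275,403),(338,522),(100,577),(57,445)]
print(fit([onz(b,o,272-50+x/4,250-37+(y-300)/4,.018) for x,y in Ls]))
Ts=[(268,415),(296,487),(98,510),(86,433)]
print(fit([onz(b,o,235-50+x/4,163-37+(y-300)/4,.076) for x,y in Ts]))
print(o['tool_pos'],R.from_rotvec(o['tool_rot']).as_matrix().round(3))
E
```

```text
(array([ 0.5767627 , -0.18268088]), [np.float64(0.1014173687878234), np.float64(0.12862057177589742), np.float64(0.10009474402072605), np.float64(0.1281895212065698)], [np.float64(95.46087545877215), np.float64(5.610173264870536), np.float64(-84.79175881583116), np.float64(-173.79770694562598)])
(array([0.54126938, 0.14084646]), [np.float64(0.09914426642772015), np.float64(0.1367641661645272), np.float64(0.09919761707486381), np.float64(0.1379064341153038)], [np.float64(89.94536880856863), np.float64(0.6241497573001128), np.float64(-89.3944927049151), np.float64(-179.40090415309368)])
(array([ 0.57452403, -0.18843246]), [np.float64(0.1002436486879446), np.float64(0.13089687226307178), np.float64(0.1035653485121545), np.float64(0.13005168013612872)], [np.float64(-85.60401266836678), np.float64(-174.67130632790952), np.float64(93.93498911123979), np.float64(3.8727698959837324)])
(array([0.53711504, 0.13377551]), [np.float64(0.10385717622882579), np.float64(0.1331334016500589), np.float64(0.10668255981004778), np.float64(0.13199825861692616)], [np.float64(-89.84992298060813), np.float64(179.76988558772663), np.float64(89.51409963342677), np.float64(-1.4571383931175605)])
[0.15005155 0.60618525 0.20943759] [[-0.971  0.24  -0.001]
 [ 0.24   0.971 -0.001]
 [ 0.    -0.002 -1.   ]]
```

Call:
play_rows(
  series=[
    [0.45, [0, 0, 0], [0, 0, -0.8]],
    [0.45, [0, 0, 0], [0, 0, -0.8]],
    [0.45, [0, 0, 0], [0, 0, -0.8]],
    [0.45, [-0.3, -0.7, 0], [0, 0, 0]],
    [0.45, [-0.3, -0.7, 0], [0, 0, 0]],
    [0.45, [-0.3, -0.7, 0], [0, 0, 0]],
    [0.45, [-0.3, -0.7, 0], [0, 0, 0]],
    [0.45, [-0.3, -0.7, 0], [0, 0, 0]],
  ],
)

```text
t: 1.25
tool_pos: [0.2415, 0.4382, 0.2104]
tool_rot: [-0.145, 3.138, 0.0]
contact_force: [0.7, -0.1, 0.7]
opening: 0.0385
grip_force: 0.0
```

Call:
play_rows(
  series=[
    [0.45, [-0.3, -0.7, 0], [0, 0, 0]],
    [0.45, [-0.3, -0.7, 0], [0, 0, 0]],
    [0.45, [-0.3, -0.7, 0], [0, 0, 0]],
    [0.45, [-0.3, -0.7, 0], [0, 0, 0]],
    [0.45, [-0.3, -0.7, 0], [0, 0, 0]],
    [0.45, [-0.3, -0.7, 0], [0, 0, 0]],
    [0.45, [-0.3, -0.7, 0], [0, 0, 0]],
    [0.45, [-0.3, -0.7, 0], [0, 0, 0]],
  ],
)

```text
t: 2.25
tool_pos: [0.3868, 0.1704, 0.2105]
tool_rot: [-0.145, 3.138, 0.0]
contact_force: [-0.0, 0.7, -0.1]
opening: 0.0385
grip_force: 0.0
```

Call:
play_rows(
  series=[
    [0.45, [-0.3, -0.7, 0], [0, 0, 0]],
    [0.45, [-0.3, -0.7, 0], [0, 0, 0]],
    [0.45, [-0.3, -0.7, 0], [0, 0, 0]],
    [0.45, [-0.3, -0.7, 0], [0, 0, 0]],
    [0.45, [-0.3, -0.7, 0], [0, 0, 0]],
    [0.45, [-0.3, -0.7, 0], [0, 0, 0]],
    [0.45, [-0.3, -0.7, 0], [0, 0, 0]],
    [0.45, [-0.2, -0.4, 0], [0, 0, 0]],
  ],
)

```text
t: 3.25
tool_pos: [0.5257, -0.0831, 0.2103]
tool_rot: [0.143, -3.138, -0.0]
contact_force: [0.1, 0.4, -0.1]
opening: 0.0385
grip_force: 0.0
```

Run:
```python
from m import *
import pickle
o,w=shot('wrist');pickle.dump((o,w),open('w1.pkl','wb'))
print(o['tool_pos'],R.from_rotvec(o['tool_rot']).as_matrix().round(3).tolist(),o['q'].round(2),o['contact_force'])
cv2.imwrite('pics/d.png',cv2.resize(w['color'],(800,600),interpolation=cv2.INTER_CUBIC))
```

```text
[ 0.52574631 -0.08308475  0.2102677 ] [[-0.996, -0.091, -0.0], [-0.091, 0.996, 0.0], [0.0, 0.0, -1.0]] [-0.3  -0.17  1.83  0.    1.49 -1.96] [ 0.08826714  0.38968395 -0.05379437]
```

View pics/d.png

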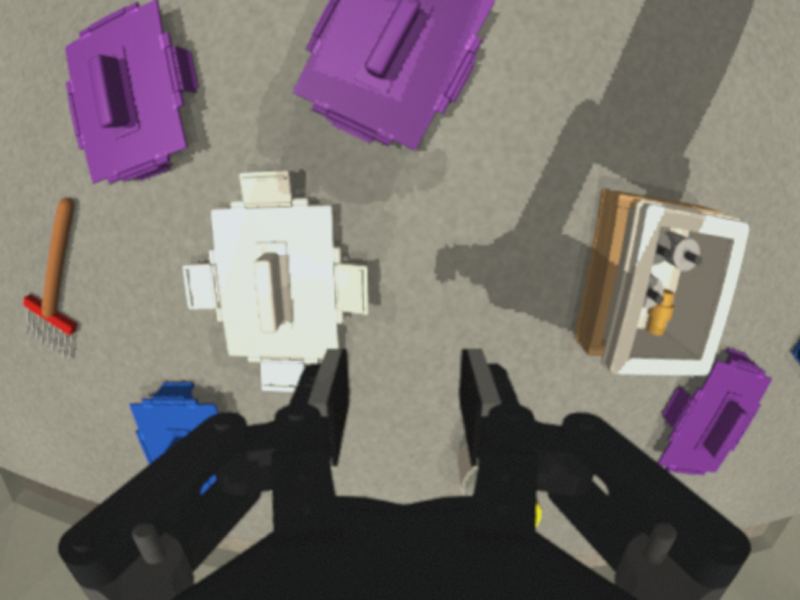

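The wrist view shows the lid plate corners in 800-scale px near (212,210), (333,206), (340,358) and (228,356), with the grip at (268,290). The rim corners are near (645,203), (748,223), (712,374) and (608,372).

Run:
```python
from m import *
import pickle
o,w=pickle.load(open('w1.pkl','rb'));s=512/800
L=[(212,210),(333,206),(340,360),(228,356)];T=[(645,203),(748,223),(712,374),(608,372)]
for n,P,z in(('lid',L,.018),('tub',T,.076)):
    P=np.array(P)*s
    print(n,*fit([onz(w,o,*p,z) for p in P]))
g=[(258,254),(271,252),(275,330),(263,332)]
print('griptop',*fit([onz(w,o,x*s,y*s,.048) for x,y in g]))
```

```text
lid [ 0.57457451 -0.18564079] [np.float64(0.10171833084534503), np.float64(0.13279297807385185), np.float64(0.10331273438643522), np.float64(0.13187569026568474)] [np.float64(95.28910849481542), np.float64(5.093725771714257), np.float64(-85.22796222263368), np.float64(-175.59855802462783)]
tub [0.53506269 0.13673136] [np.float64(0.10430271785270948), np.float64(0.13382662815964194), np.float64(0.10963528398821562), np.float64(0.13302628727782212)] [np.float64(90.05657975899308), np.float64(2.960532992410196), np.float64(-90.27599818890371), np.float64(-179.3192290373038)]
griptop [ 0.56946507 -0.18480469] [np.float64(0.010494777408174895), np.float64(0.06304257332138682), np.float64(0.010408509438747294), np.float64(0.06357729060481986)] [np.float64(102.89427474831177), np.float64(2.8168370485720584), np.float64(-74.01718190630338), np.float64(-177.0047694081854)]
```

Call:
play_rows(
  series=[
    [0.45, [-0.2, -0.53, 0], [0, 0, 0]],
    [0.45, [-0.2, -0.53, 0], [0, 0, 0]],
    [0.45, [-0.2, -0.53, 0], [0, 0, 0]],
    [0.45, [-0.2, -0.53, 0], [0, 0, 0]],
    [0.45, [0, 0, 0.6], [0, 0, 0]],
    [0.45, [0, 0, 0.6], [0, 0, 0]],
    [0.45, [0, 0, 0.6], [0, 0, 0]],
    [0.45, [0, 0, 0], [0, 0, 0]],
  ],
)

```text
t: 4.3
tool_pos: [0.5728, -0.1818, 0.1172]
tool_rot: [0.146, -3.132, -0.005]
contact_force: [0.2, 0.1, 0.3]
opening: 0.0386
grip_force: 0.0
```

Run:
```python
from m import *
import pickle
o,w=shot('wrist')
print(o['tool_pos'])
cv2.imwrite('pics/e.png',cv2.resize(w['color'],(800,600),interpolation=cv2.INTER_CUBIC))
```

```text
[ 0.57275846 -0.18176835  0.11717415]
```

View pics/e.png

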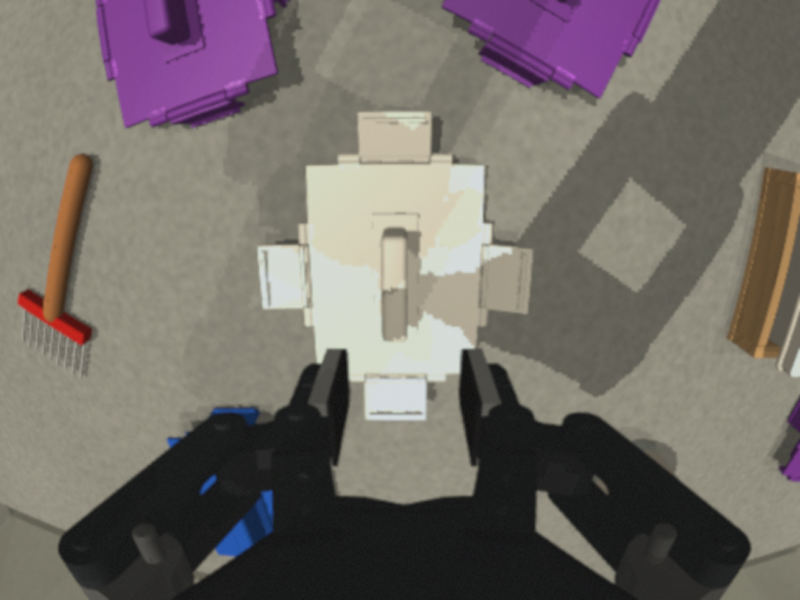

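The lid is centred within about 4 mm, with the grip at (395,285) and the finger centre at x≈405. I'll correct, descend and grip.

Call:
play_rows(
  series=[
    [0.45, [-0.05, -0.08, 0.45], [0, 0, 0]],
    [0.45, [0, 0, 0.45], [0, 0, 0]],
    [0.45, [0, 0, 0.45], [0, 0, 0]],
    [0.45, [0, 0, 0.45], [0, 0, 0]],
    [0.45, [0, 0, 0], [0, 0, 0]],
    [0.45, [0, 0, 0], [0, 0, 0]],
  ],
)

```text
t: 5.1
tool_pos: [0.5792, -0.1878, 0.0327]
tool_rot: [-0.145, 3.135, -0.002]
contact_force: [-0.4, 0.2, -0.3]
opening: 0.0383
grip_force: 0.0
```

Call:
play_rows(
  series=[
    [0.45, [0.08, 0, 0.16], [0, 0, 0]],
    [0.45, [0, 0, 0], [0, 0, 0]],
    [0, [0, 0, 0], [0, 0, 0]],
    [0, [0, 0, 0], [0, 0, 0]],
    [0, [0, 0, 0], [0, 0, 0]],
    [0, [0, 0, 0], [0, 0, 0]],
    [0, [0, 0, 0], [0, 0, 0]],
  ],
  force=60,
)

```text
t: 5.98
tool_pos: [0.574, -0.1877, 0.0227]
tool_rot: [-0.145, 3.138, 0.0]
contact_force: [-1.4, 1.3, 3.0]
opening: 0.0115
grip_force: 58.9
```

Call:
play_rows(
  series=[
    [0, [0, 0, -0.3], [0, 0, 0]],
    [0, [0, 0, -0.6], [0, 0, 0]],
    [0, [0, 0, -0.6], [0, 0, 0]],
    [0, [0, 0, -0.6], [0, 0, 0]],
    [0, [0, 0, -0.6], [0, 0, 0]],
    [0, [0, 0, -0.4], [0, 0, 0]],
    [0, [0, 0, 0], [0, 0, 0]],
    [0, [0, 0, 0], [0, 0, 0]],
  ],
)

```text
t: 6.98
tool_pos: [0.573, -0.1874, 0.1758]
tool_rot: [0.145, -3.136, -0.002]
contact_force: [-0.1, 0.3, -2.9]
opening: 0.0111
grip_force: 58.8
```

Run:
```python
from m import *
import pickle
o,w=shot('wrist');pickle.dump((o,w),open('w2.pkl','wb'))
print(o['tool_pos'],o['tool_rot'],o['contact_force'],o['wrist_torque'],o['opening'])
cv2.imwrite('pics/f.png',cv2.resize(w['color'],(800,600),interpolation=cv2.INTER_CUBIC))
```

```text
[ 0.57296067 -0.18737019  0.17581918] [ 1.44782103e-01 -3.13608435e+00 -1.69974927e-03] [-0.12288575  0.2676877  -2.90029729] [ 0.01051524  0.0109158  -0.02455561] 0.011119442316565179
```

View pics/f.png

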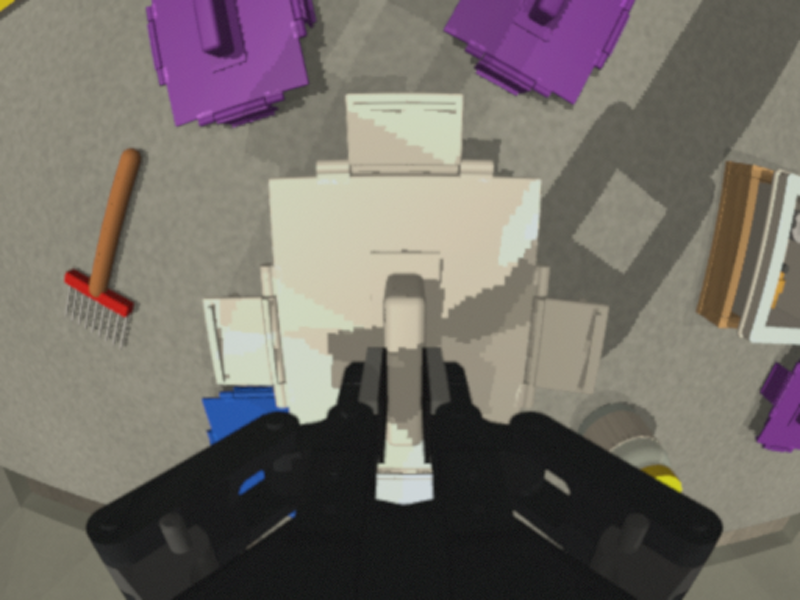

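The lid is held square, with the plate's near edge running from (270,179) to (540,179). I'll compute its offset in the tool frame.

Run:
```python
from m import *
import pickle
o,w=pickle.load(open('w2.pkl','rb'));s=.64
M=R.from_rotvec(o['tool_rot']).as_matrix()
z=o['tool_pos'][2]-.0047
for p in[(270,180),(540,180),(386,275),(423,275)]:
    zz=z if p[1]<200 else z+.03
    print(p,(M.T@(onz(w,o,p[0]*s,p[1]*s,zz)-o['tool_pos'])*1000).round(1))
# exact rim corners refine from w1 (rim) and scene
```

```text
(270, 180) [ 65.  -49.8   4.8]
(540, 180) [65.  50.2  4.9]
(386, 275) [ 37.3  -5.8 -25.2]
(423, 275) [ 37.3   5.7 -25.2]
```

Call:
play_rows(
  series=[
    [0, [0, 0, -0.5], [0, 0, 0.35]],
    [0, [0, 0, -0.4], [0, 0, 0.3]],
    [0, [-0.26, 0.4, 0], [0, 0, 0]],
    [0, [-0.26, 0.65, 0], [0, 0, 0]],
    [0, [-0.26, 0.65, 0], [0, 0, 0]],
    [0, [-0.26, 0.65, 0], [0, 0, 0]],
    [0, [-0.26, 0.65, 0], [0, 0, 0]],
    [0, [-0.26, 0.65, 0], [0, 0, 0]],
  ],
)

```text
t: 8.02
tool_pos: [0.651, -0.0039, 0.2201]
tool_rot: [0.002, -3.138, -0.001]
contact_force: [-0.2, 0.1, -2.5]
opening: 0.0113
grip_force: 58.8
```

Call:
play_rows(
  series=[
    [0, [-0.26, 0.65, 0], [0, 0, 0]],
    [0, [-0.26, 0.65, 0], [0, 0, 0]],
    [0, [-0.26, 0.65, 0], [0, 0, 0]],
    [0, [-0.26, 0.65, 0], [0, 0, 0]],
    [0, [0, 0.4, 0], [0, 0, 0]],
    [0, [0, 0, 0], [0, 0, 0]],
    [0, [0, 0, 0], [0, 0, 0]],
  ],
)

```text
t: 8.9
tool_pos: [0.7028, 0.1441, 0.2219]
tool_rot: [0.001, -3.141, 0.001]
contact_force: [0.2, -0.5, -3.0]
opening: 0.0118
grip_force: 58.9
```

Run:
```python
from m import *
import pickle
o,w=shot('wrist');pickle.dump((o,w),open('w3.pkl','wb'))
print(o['tool_pos'],o['tool_rot'],o['contact_force'],o['wrist_torque'],o['opening'])
cv2.imwrite('pics/g.png',cv2.resize(w['color'],(800,600),interpolation=cv2.INTER_CUBIC))
```

```text
[0.70281799 0.14405674 0.22188798] [ 1.40267723e-03 -3.14059098e+00  1.28178565e-03] [ 0.19690712 -0.46266015 -3.00934476] [-0.0161068   0.00362995  0.00721407] 0.011802007843453616
```

View pics/g.png

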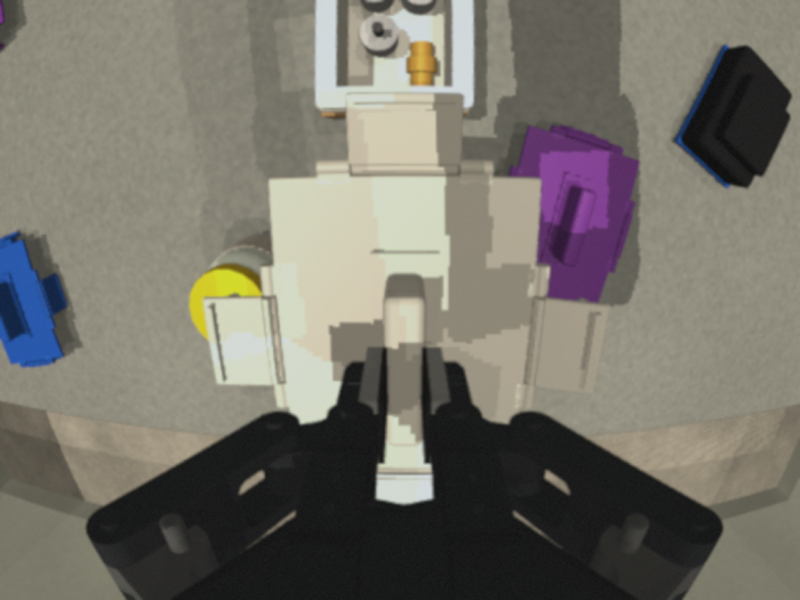

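The near rim corners are visible at (318,109) and (473,106), with the rim sides running up the image at x≈316 and x≈474.

Run:
```python
from m import *
import pickle
o,w=pickle.load(open('w3.pkl','rb'));s=.64
for p in[(317,109),(474,107),(316,5),(473,5)]: print(p,onz(w,o,p[0]*s,p[1]*s,.076).round(4))
for p in[(336,90),(453,90)]: print(p,onz(w,o,p[0]*s,p[1]*s,.076).round(4))
c=[onz(w,o,u*s,v*s,.105) for u,v in[(190,300),(258,300),(225,265),(225,340)]];print('jar',np.array(c).round(3).tolist())
# bead line profile
```

```text
(317, 109) [0.6032 0.0863 0.076 ]
(474, 107) [0.6023 0.1896 0.076 ]
(316, 5) [0.5306 0.0854 0.076 ]
(473, 5) [0.5314 0.189  0.076 ]
(336, 90) [0.5909 0.0991 0.076 ]
(453, 90) [0.5913 0.1756 0.076 ]
jar [[0.727, -0.004, 0.105], [0.726, 0.047, 0.105], [0.702, 0.026, 0.105], [0.756, 0.018, 0.105]]
```

Call:
play_rows(
  series=[
    [0, [0.3, -0.02, 0], [0, 0, 0]],
    [0, [0.45, -0.02, 0], [0, 0, 0]],
    [0, [0.45, -0.02, 0], [0, 0, 0]],
    [0, [0.45, -0.02, 0], [0, 0, 0]],
    [0, [0.45, -0.02, 0], [0, 0, 0]],
    [0, [0.45, -0.02, 0], [0, 0, 0]],
    [0, [0.45, -0.02, 0], [0, 0, 0]],
    [0, [0.37, 0, 0], [0, 0, 0]],
  ],
)

```text
t: 9.95
tool_pos: [0.5339, 0.1366, 0.2227]
tool_rot: [0.0, 3.141, -0.0]
contact_force: [-0.7, 0.3, -1.8]
opening: 0.0116
grip_force: 58.9
```

Call:
play_rows(
  series=[
    [0, [0, 0, 0.4], [0, 0, 0]],
    [0, [0, 0, 0.5], [0, 0, 0]],
    [0, [0, 0, 0.5], [0, 0, 0]],
    [0, [0, 0, 0.5], [0, 0, 0]],
    [0, [0, 0, 0.3], [0, 0, 0]],
    [0, [0, 0, 0], [0, 0, 0]],
    [0, [0, 0, 0], [0, 0, 0]],
  ],
)

```text
t: 10.82
tool_pos: [0.5356, 0.1377, 0.1133]
tool_rot: [-0.002, 3.14, 0.0]
contact_force: [0.6, 0.1, -2.8]
opening: 0.0113
grip_force: 58.9
```

Run:
```python
from m import *
o,a=shot('scene');_,b=shot('side')
print(o['tool_pos'],o['contact_force'])
def crop(d,P,w=100,h=150):
    u,v=[int(x) for x in proj(d,P)]
    return cv2.resize(d['color'][v-75:v+75,u-50:u+50],(400,600),interpolation=cv2.INTER_CUBIC)
P=np.array([.535,.137,.085])
cv2.imwrite('pics/k.png',np.hstack([crop(a,P),crop(b,P)]))
```

```text
[0.5356295  0.13768795 0.1133162 ] [ 0.55672482  0.11044453 -2.83964729]
```

View pics/k.png

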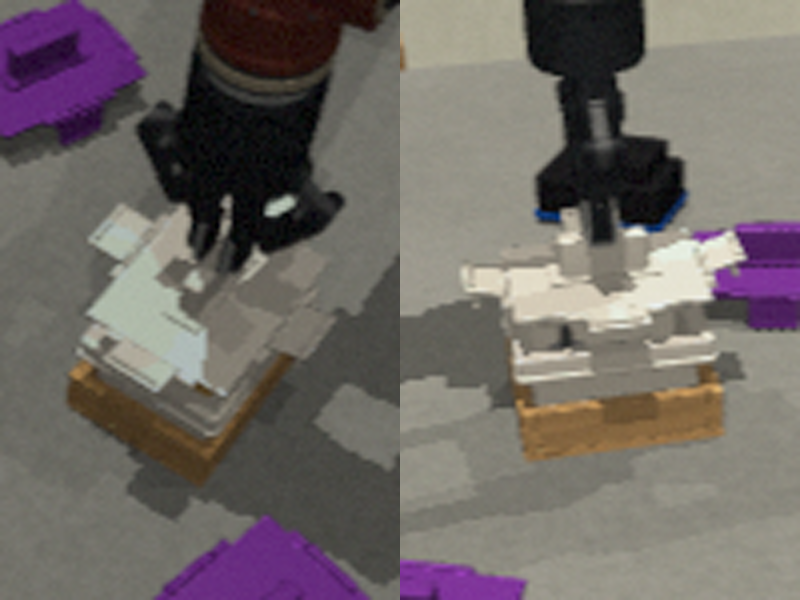

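The lid hovers square over the rim, so I'll lower it in small steps.

Call:
play_rows(
  series=[
    [0, [0, 0, 0.1], [0, 0, 0]],
    [0, [0, 0, 0.1], [0, 0, 0]],
    [0, [0, 0, 0.08], [0, 0, 0]],
    [0, [0, 0, 0.08], [0, 0, 0]],
    [0, [0, 0, 0], [0, 0, 0]],
  ],
)

```text
t: 11.55
tool_pos: [0.5344, 0.1377, 0.0938]
tool_rot: [0.002, -3.141, 0.0]
contact_force: [-0.6, -0.7, -2.7]
opening: 0.0109
grip_force: 58.9
```

Call:
play_rows(
  series=[
    [0, [0, 0, 0.06], [0, 0, 0]],
    [0, [0, 0, 0.06], [0, 0, 0]],
    [0, [0, 0, 0.04], [0, 0, 0]],
    [0, [0, 0, 0.03], [0, 0, 0]],
    [0, [0, 0, 0], [0, 0, 0]],
  ],
)

```text
t: 12.18
tool_pos: [0.5348, 0.1377, 0.0849]
tool_rot: [-0.002, 3.142, -0.0]
contact_force: [-0.6, 0.1, -2.1]
opening: 0.0113
grip_force: 58.9
```

Nearly home. I'll press slightly, release and rise.

Call:
play_rows(
  series=[
    [0, [0, 0, 0.03], [0, 0, 0]],
    [0, [0, 0, 0.02], [0, 0, 0]],
    [0, [0, 0, 0], [0, 0, 0]],
  ],
)

```text
t: 12.55
tool_pos: [0.535, 0.1378, 0.0847]
tool_rot: [0.003, -3.141, 0.0]
contact_force: [-6.7, -1.3, 9.3]
opening: 0.0112
grip_force: 60.3
```

Call:
play_rows(
  series=[
    [0.4, [0, 0, 0], [0, 0, 0]],
    [0.4, [0, 0, 0], [0, 0, 0]],
    [0.4, [0, 0, 0], [0, 0, 0]],
    [0.4, [0, 0, -0.5], [0, 0, 0]],
    [0.4, [0, 0, -0.5], [0, 0, 0]],
    [0, [0, 0, -0.5], [0, 0, 0]],
    [0, [0, 0, -0.5], [0, 0, 0]],
    [0, [0, 0, 0], [0, 0, 0]],
  ],
  force=40,
)

```text
t: 13.55
tool_pos: [0.5364, 0.1379, 0.1848]
tool_rot: [-0.002, 3.137, 0.001]
contact_force: [-0.2, -0.2, 0.6]
opening: -0.0001
grip_force: 0.0
```

Run:
```python
from m import *
import pickle
o,w=shot('wrist');pickle.dump((o,w),open('w4.pkl','wb'))
print(o['tool_pos'],o['tool_rot'],o['contact_force'],o['opening'])
cv2.imwrite('pics/l.png',cv2.resize(w['color'],(800,600),interpolation=cv2.INTER_CUBIC))
```

```text
[0.53637404 0.13793423 0.1848287 ] [-2.42620993e-03  3.13664427e+00  9.04340880e-04] [-0.21964203 -0.19889729  0.6090154 ] -7.389084533408062e-05
```

View pics/l.png

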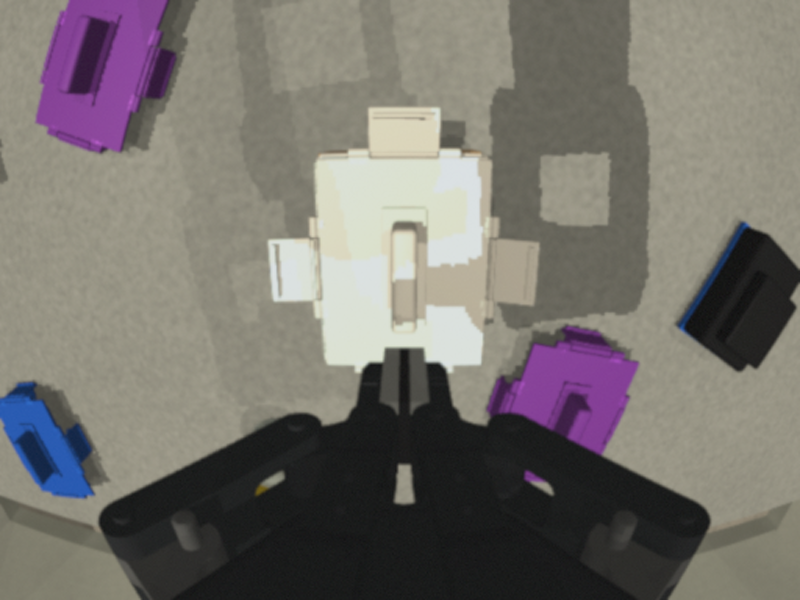

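The lid is seated at TCP height 0.0847 as predicted, and it lies square with all four flaps out level. Next I'll fold the flap on the world +x edge (hinge near x=0.604), using the shut fingers.

Call:
play_rows(
  series=[
    [0, [-0.4, 0, 0], [0, 0, 0]],
    [0, [-0.5, 0, 0], [0, 0, 0]],
    [0, [-0.5, 0, 0], [0, 0, 0]],
    [0, [-0.5, 0, 0], [0, 0, 0]],
    [0, [0, 0, 0.5], [0, 0, 0]],
    [0, [0, 0, 0.5], [0, 0, 0]],
    [0, [0, 0, 0.5], [0, 0, 0]],
    [0, [0, 0, 0], [0, 0, 0]],
  ],
)

```text
t: 14.6
tool_pos: [0.6266, 0.1375, 0.1024]
tool_rot: [0.002, -3.133, 0.001]
contact_force: [-0.6, 0.6, -0.4]
opening: -0.0004
grip_force: 0.0
```

Call:
play_rows(
  series=[
    [0, [0, 0, 0.05], [0, 0, 0]],
    [0, [0, 0, 0.05], [0, 0, 0]],
    [0, [0, 0, 0.05], [0, 0, 0]],
    [0, [0, 0, 0.05], [0, 0, 0]],
    [0, [0, 0, 0.05], [0, 0, 0]],
    [0, [0, 0, 0.05], [0, 0, 0]],
    [0, [0, 0, 0.05], [0, 0, 0]],
    [0, [0, 0, 0.05], [0, 0, 0]],
  ],
)

```text
t: 15.6
tool_pos: [0.6297, 0.1379, 0.0872]
tool_rot: [0.002, -3.141, -0.0]
contact_force: [0.5, -0.3, 0.4]
opening: -0.0
grip_force: 0.0
```

Call:
play_rows(
  series=[
    [0, [-0.06, 0, 0.05], [0, 0, 0]],
    [0, [0, 0, 0.05], [0, 0, 0]],
    [0, [0, 0, 0.05], [0, 0, 0]],
    [0, [0, 0, 0.05], [0, 0, 0]],
    [0, [0, 0, 0.05], [0, 0, 0]],
  ],
)

```text
t: 16.23
tool_pos: [0.6328, 0.1379, 0.0747]
tool_rot: [-0.002, 3.142, 0.0]
contact_force: [-0.4, -0.1, -0.8]
opening: 0.0002
grip_force: 0.0
```

Call:
play_rows(
  series=[
    [0, [0, 0, 0.05], [0, 0, 0]],
    [0, [0, 0, 0.05], [0, 0, 0]],
    [0, [0, 0, 0.05], [0, 0, 0]],
    [0, [0, 0, 0.05], [0, 0, 0]],
    [0, [0, 0, 0.05], [0, 0, 0]],
    [0, [0, 0, 0.05], [0, 0, 0]],
    [0, [0, 0, 0.04], [0, 0, 0]],
    [0, [0, 0, 0], [0, 0, 0]],
  ],
)

```text
t: 17.23
tool_pos: [0.6324, 0.1379, 0.0575]
tool_rot: [0.002, -3.141, 0.0]
contact_force: [-0.5, 0.6, -1.0]
opening: 0.0002
grip_force: 0.3
```

Run:
```python
from m import *
o,a=shot('scene');_,b=shot('side');w=shot('wrist')[1]
print(o['tool_pos'],o['contact_force'])
def crop(d,P,s=40):
    u,v=[int(x) for x in proj(d,P)]
    return cv2.resize(d['color'][v-s:v+s,u-s:u+s],(400,400),interpolation=cv2.INTER_CUBIC)
P=np.array([.60,.137,.075])
cv2.imwrite('pics/n.png',np.hstack([crop(a,P),crop(b,P)]))
```

```text
[0.63243891 0.13789091 0.05752999] [-0.47006769  0.5896808  -0.9625661 ]
```

View pics/n.png

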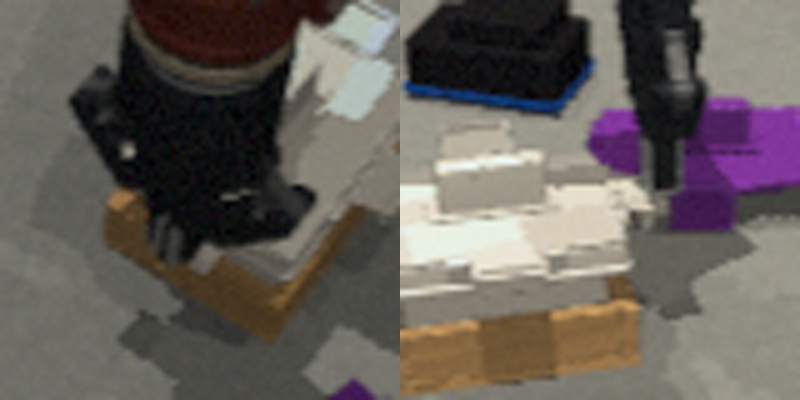

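The flap is folded inside the finger at about (650,200) in the right half. Now I'll push it inward (tool +x), a little at a time.

Call:
play_rows(
  series=[
    [0, [0.04, 0, 0], [0, 0, 0]],
    [0, [0.04, 0, 0], [0, 0, 0]],
    [0, [0.04, 0, 0], [0, 0, 0]],
    [0, [0, 0, 0], [0, 0, 0]],
  ],
)

```text
t: 17.88
tool_pos: [0.6267, 0.1379, 0.0581]
tool_rot: [-0.003, 3.141, -0.0]
contact_force: [1.0, 0.5, -0.6]
opening: 0.0002
grip_force: 0.5
```

Call:
play_rows(
  series=[
    [0, [0.04, 0, 0], [0, 0, 0]],
    [0, [0.04, 0, 0], [0, 0, 0]],
    [0, [0, 0, 0], [0, 0, 0]],
  ],
)

```text
t: 18.25
tool_pos: [0.623, 0.1379, 0.0582]
tool_rot: [-0.002, 3.141, 0.0]
contact_force: [1.7, 0.0, 2.0]
opening: 0.0001
grip_force: 1.1
```

Call:
play_rows(
  series=[
    [0, [0.03, 0, 0], [0, 0, 0]],
    [0, [0, 0, 0], [0, 0, 0]],
  ],
)

```text
t: 18.5
tool_pos: [0.6216, 0.1379, 0.0582]
tool_rot: [-0.002, 3.141, 0.0]
contact_force: [3.4, -1.5, 2.0]
opening: 0.0002
grip_force: 1.4
```

Call:
play_rows(
  series=[
    [0, [0.03, 0, 0], [0, 0, 0]],
    [0, [0, 0, 0], [0, 0, 0]],
  ],
)

```text
t: 18.75
tool_pos: [0.6204, 0.1379, 0.0584]
tool_rot: [-0.002, 3.14, 0.0]
contact_force: [4.5, -0.3, 2.1]
opening: -0.0001
grip_force: 2.0
```

Call:
play_rows(
  series=[
    [0, [0.03, 0, 0], [0, 0, 0]],
    [0, [0, 0, 0], [0, 0, 0]],
  ],
)

```text
t: 19.0
tool_pos: [0.6192, 0.1379, 0.0587]
tool_rot: [-0.002, 3.139, 0.0]
contact_force: [5.0, -0.8, 2.9]
opening: -0.0001
grip_force: 2.4
```

Call:
play_rows(
  series=[
    [0, [0.03, 0, 0], [0, 0, 0]],
    [0, [0, 0, 0], [0, 0, 0]],
  ],
)

```text
t: 19.25
tool_pos: [0.6178, 0.1379, 0.0587]
tool_rot: [-0.002, 3.139, 0.0]
contact_force: [4.7, -0.4, 2.6]
opening: -0.0004
grip_force: 2.5
```

Call:
play_rows(
  series=[
    [0, [0.03, 0, 0], [0, 0, 0]],
    [0, [0, 0, 0], [0, 0, 0]],
  ],
)

```text
t: 19.5
tool_pos: [0.6166, 0.1379, 0.059]
tool_rot: [-0.002, 3.138, 0.0]
contact_force: [5.6, -0.6, 2.5]
opening: -0.0004
grip_force: 2.7
```

Call:
play_rows(
  series=[
    [0, [0.03, 0, 0], [0, 0, 0]],
    [0, [0, 0, 0], [0, 0, 0]],
  ],
)

```text
t: 19.75
tool_pos: [0.6157, 0.1379, 0.0594]
tool_rot: [-0.002, 3.137, 0.0]
contact_force: [7.4, 0.3, 2.7]
opening: -0.0004
grip_force: 3.2
```

Call:
play_rows(
  series=[
    [0, [0.03, 0, 0], [0, 0, 0]],
    [0, [0, 0, 0], [0, 0, 0]],
  ],
)

```text
t: 20.0
tool_pos: [0.6149, 0.1379, 0.0599]
tool_rot: [-0.002, 3.135, 0.001]
contact_force: [7.3, -0.4, 4.0]
opening: 0.0
grip_force: 3.6
```

Call:
play_rows(
  series=[
    [0, [0.02, 0, 0], [0, 0, 0]],
    [0, [0, 0, 0], [0, 0, 0]],
  ],
)

```text
t: 20.25
tool_pos: [0.6143, 0.1379, 0.0603]
tool_rot: [-0.002, 3.134, 0.001]
contact_force: [7.9, -0.8, 4.3]
opening: -0.0001
grip_force: 4.0
```

Call:
play_rows(
  series=[
    [0, [0.03, 0, 0.01], [0, 0, 0]],
    [0, [0, 0, 0], [0, 0, 0]],
  ],
)

```text
t: 20.5
tool_pos: [0.6137, 0.1379, 0.0605]
tool_rot: [-0.002, 3.132, 0.001]
contact_force: [9.1, 0.9, 6.0]
opening: -0.0003
grip_force: 4.6
```

Call:
play_rows(
  series=[
    [0, [0.03, 0, 0.01], [0, 0, 0]],
    [0, [0, 0, 0], [0, 0, 0]],
  ],
)

```text
t: 20.75
tool_pos: [0.6114, 0.138, 0.0602]
tool_rot: [-0.002, 3.134, 0.001]
contact_force: [6.9, -0.5, 8.1]
opening: 0.0003
grip_force: 4.2
```

Call:
play_rows(
  series=[
    [0, [0.03, 0, 0.01], [0, 0, 0]],
    [0, [0, 0, 0], [0, 0, 0]],
  ],
)

```text
t: 21.0
tool_pos: [0.6096, 0.138, 0.0595]
tool_rot: [-0.002, 3.135, 0.001]
contact_force: [5.4, -0.4, 7.9]
opening: 0.0001
grip_force: 4.0
```

Call:
play_rows(
  series=[
    [0, [0.03, 0, 0], [0, 0, 0]],
    [0, [0, 0, 0], [0, 0, 0]],
  ],
)

```text
t: 21.25
tool_pos: [0.6074, 0.138, 0.0589]
tool_rot: [-0.002, 3.137, 0.001]
contact_force: [4.3, 0.1, 6.5]
opening: -0.0002
grip_force: 3.5
```

Call:
play_rows(
  series=[
    [0, [0.03, 0, -0.01], [0, 0, 0]],
    [0, [0, 0, 0], [0, 0, 0]],
  ],
)

```text
t: 21.5
tool_pos: [0.6056, 0.138, 0.0591]
tool_rot: [-0.002, 3.137, 0.001]
contact_force: [3.7, 0.0, 7.5]
opening: 0.0003
grip_force: 3.5
```

Call:
play_rows(
  series=[
    [0, [0, 0, -0.04], [0, 0, 0]],
    [0, [0, 0, 0], [0, 0, 0]],
  ],
)

```text
t: 21.75
tool_pos: [0.6032, 0.1379, 0.0591]
tool_rot: [0.003, -3.14, 0.0]
contact_force: [-0.4, -0.3, 5.1]
opening: 0.0
grip_force: 3.0
```

Call:
play_rows(
  series=[
    [0, [0.03, 0, 0], [0, 0, 0]],
    [0, [0, 0, 0], [0, 0, 0]],
  ],
)

```text
t: 22.0
tool_pos: [0.6024, 0.1379, 0.0591]
tool_rot: [-0.002, 3.141, 0.0]
contact_force: [2.6, 0.0, 4.2]
opening: 0.0001
grip_force: 2.4
```

```bash
cat > lid.py <<'E'
from m import *
def lidm(o,w):
    # white (low saturation, bright) blob edges along image lines in 512 px image -> world at plate top
    hsv=cv2.cvtColor(w['color'],cv2.COLOR_BGR2HSV)
    m=((hsv[...,2]>125)&(hsv[...,1]<60)).astype(np.uint8)
    m=cv2.morphologyEx(m,cv2.MORPH_OPEN,np.ones((5,5)))
    n,lab,st,ce=cv2.connectedComponentsWithStats(m)
    for i in range(1,n):
        if st[i,4]>400:
            c=max(cv2.findContours((lab==i).astype(np.uint8),0,2)[0],key=cv2.contourArea)
            q=cv2.approxPolyDP(c,3,True)[:,0]
            print(st[i],ce[i].round()); 
            print([tuple((onz(w,o,*p,.08)[:2]*1000).round().astype(int).tolist()) for p in q])
E
python3 - <<'E'
from lid import *
import pickle
o,w=pickle.load(open('w4.pkl','rb')); lidm(o,w)
print('now'); o,w=shot('wrist'); pickle.dump((o,w),open('w5.pkl','wb')); lidm(o,w); print(o['contact_force'],o['tool_pos'])
E
```

```text
[    0     0   346   336 77437] [164. 149.]
[(317, -171), (429, -168), (459, -162), (464, -173), (659, -249), (637, -211), (632, -184), (639, -150), (734, -132), (771, -179), (781, -246), (703, -275), (811, -345), (810, -184), (765, -145), (670, 9), (646, 38), (639, 72), (648, 80), (644, 95), (630, 104), (604, 110), (598, 123), (588, 126), (588, 149), (598, 151), (603, 165), (642, 177), (648, 194), (612, 198), (594, 214), (582, 214), (581, 219), (575, 219), (574, 203), (558, 196), (559, 219), (523, 220), (517, 216), (517, 195), (504, 194), (502, 188), (438, 186), (426, 191), (427, 200), (373, 197), (372, 60), (376, 57), (375, 48), (380, 50), (382, 55), (427, 59), (430, 71), (441, 68), (442, 63), (455, 64), (460, 71), (479, 76), (486, 84), (491, 83), (485, 65), (492, 64), (493, 55), (481, 50), (481, 59), (475, 64), (477, 70), (471, 70), (472, 49), (481, 48), (462, 50), (467, 43), (448, 40), (436, 48), (435, 44), (410, 41), (414, 46), (411, 50), (400, 39), (388, 44), (383, 38), (368, 36), (366, 11), (410, 1), (432, -9), (435, -16), (456, -23), (456, -62), (443, -98), (424, -126), (382,
[... 1297 characters left out ...]
193), (500, 194), (499, 188), (476, 188), (475, 78), (498, 82), (511, 81), (511, 68), (472, 62), (461, 15), (463, 9), (480, 4), (478, -25), (669, -91), (711, -85), (727, -114), (745, -130), (754, -148)]
[  433     0    79   380 21345] [480. 182.]
[(450, 296), (466, 240), (491, 237), (499, 243), (515, 248), (582, 249), (592, 264), (593, 270), (599, 274), (605, 286), (622, 282), (629, 285), (674, 275), (695, 298), (710, 307), (776, 311), (782, 355), (777, 430), (591, 316), (580, 296), (562, 305)]
[289 240  29  31 581] [302. 256.]
[(603, 157), (606, 154), (615, 155), (621, 159), (624, 168), (617, 171), (612, 166), (603, 162)]
[2.57653923 0.03824321 4.23874264] [0.60236021 0.13789432 0.05913216]
```

```bash
cat > edge.py <<'E'
from m import *
def pix(d,o,P):
    T=np.eye(4);T[:3,:3]=R.from_rotvec(o['tool_rot']).as_matrix();T[:3,3]=o['tool_pos']
    c=np.linalg.inv(T@d['hand_eye'])@np.r_[P,1]; c=c[:3]; th=np.arctan2(np.hypot(c[0],c[1]),c[2]); k=th/np.hypot(c[0],c[1])
    return d['cx']+d['fx']*c[0]*k,d['cy']+d['fy']*c[1]*k
def scan(w,o,a,b,z=.08,n=161):
    """strongest dark->bright step (mm along a->b) in the picture"""
    g=cv2.GaussianBlur(w['color'],(3,3),0).astype(np.float32)
    s=np.linspace(0,1,n); P=[pix(w,o,np.r_[np.array(a)*(1-t)+np.array(b)*t,z]) for t in s]
    m=np.array(P,np.float32)[:,None]
    v=cv2.remap(g,m,None,cv2.INTER_LINEAR)[:,0].sum(1)
    d=np.convolve(v,[1]*4+[0]+[-1]*4,'same'); d[:6]=0; d[-6:]=0; i=int(d.argmax())
    return (np.array(a)+(np.array(b)-np.array(a))*s[i]).round(4),int(d[i])
def all_(w,o):
    for y in(.1,.105,.17,.176): print('-x',scan(w,o,(.44,y),(.5,y)))
    for x in(.49,.50,.575,.58): print('-y',x,scan(w,o,(x,.06),(x,.11)),'+y',scan(w,o,(x,.21),(x,.165)))
E
python3 - <<'E'
from edge import *
import pickle
for f in('w4.pkl','w5.pkl'):
    o,w=pickle.load(open(f,'rb')); print(f); all_(w,o)
E
```

```text
w4.pkl
-x (array([0.4659, 0.1   ]), 594)
-x (array([0.4655, 0.105 ]), 354)
-x (array([0.4685, 0.17  ]), 402)
-x (array([0.4659, 0.176 ]), 566)
-y 0.49 (array([0.49  , 0.0853]), 533) +y (array([0.49  , 0.1881]), 411)
-y 0.5 (array([0.5   , 0.0856]), 467) +y (array([0.5   , 0.1881]), 475)
-y 0.575 (array([0.575 , 0.0853]), 451) +y (array([0.575 , 0.1861]), 216)
-y 0.58 (array([0.58  , 0.0853]), 432) +y (array([0.58  , 0.1878]), 418)
w5.pkl
-x (array([0.4775, 0.1   ]), 2502)
-x (array([0.4779, 0.105 ]), 2560)
-x (array([0.4779, 0.17  ]), 2433)
-x (array([0.4771, 0.176 ]), 1916)
-y 0.49 (array([0.49  , 0.0862]), 692) +y (array([0.49  , 0.1878]), 534)
-y 0.5 (array([0.5   , 0.0812]), 642) +y (array([0.5   , 0.1934]), 374)
-y 0.575 (array([0.575 , 0.0862]), 492) +y (array([0.575 , 0.1878]), 350)
-y 0.58 (array([0.58  , 0.0862]), 408) +y (array([0.58  , 0.1878]), 259)
```

Run:
```python
from edge import *
import pickle
o,w=pickle.load(open('w5.pkl','rb'))
P=[pix(w,o,(x,.1,.08)) for x in(.45,.48,.60,.62)];print(np.round(P))
for y in(.095,.10,.105,.17,.175,.18): print('+x',y,scan(w,o,(.63,y),(.575,y)))
o2,w2=pickle.load(open('w4.pkl','rb'))
for y in(.134,.1377,.141): print('grip -x end',[scan(k,p,(.49,y),(.53,y),.109) for k,p in((w,o),(w2,o2))], [scan(k,p,(.53,y),(.49,y),.109) for k,p in((w,o),(w2,o2))])
```

```text
[[183. -49.]
 [181.   4.]
 [190. 234.]
 [194. 264.]]
+x 0.095 (array([0.6204, 0.095 ]), 812)
+x 0.1 (array([0.6197, 0.1   ]), 811)
+x 0.105 (array([0.5936, 0.105 ]), 663)
+x 0.17 (array([0.6211, 0.17  ]), 697)
+x 0.175 (array([0.6197, 0.175 ]), 846)
+x 0.18 (array([0.6204, 0.18  ]), 844)
grip -x end [(array([0.5032, 0.134 ]), 206), (array([0.5055, 0.134 ]), 476)] [(array([0.5015, 0.134 ]), 219), (array([0.5008, 0.134 ]), 591)]
grip -x end [(array([0.5032, 0.1377]), 239), (array([0.5055, 0.1377]), 496)] [(array([0.5018, 0.1377]), 283), (array([0.5008, 0.1377]), 595)]
grip -x end [(array([0.5035, 0.141 ]), 219), (array([0.5055, 0.141 ]), 459)] [(array([0.5018, 0.141 ]), 290), (array([0.5008, 0.141 ]), 610)]
```

Run:
```python
import edge
from edge import *
import pickle
o0,a0,b0=pickle.load(open('i.pkl','rb'))
o,a=shot('scene');_,b=shot('side')
pickle.dump((o,a,b),open('i2.pkl','wb'))
edge.pix=lambda d,o,P: proj(d,P)
def both(d,y,z,x0,x1): return scan(d,o,(x0,y),(x1,y),z)
# front (-y) face of the rim skirt, just below the rim; y=.0837
for z in(.073,.070,.066): print('skirt -x before',both(b0,.084,z,.43,.50),'now',both(b,.084,z,.43,.50),'| +x before',both(b0,.084,z,.64,.58),'now',both(b,.084,z,.64,.58))
for y in(.10,.11,.17): print('rim/plate -x before',both(b0,y,.076,.43,.5),'now',both(b,y,.08,.43,.5))
for y in(.131,): print('grip',scan(b,o,(.48,y),(.53,y),.1),scan(b,o,(.60,y),(.55,y),.1))
```

```text
skirt -x before (array([0.4663, 0.084 ]), 99) now (array([0.4628, 0.084 ]), 234) | +x before (array([0.5976, 0.084 ]), 40) now (array([0.6002, 0.084 ]), 189)
skirt -x before (array([0.4672, 0.084 ]), 152) now (array([0.4641, 0.084 ]), 176) | +x before (array([0.6055, 0.084 ]), 33) now (array([0.6018, 0.084 ]), 185)
skirt -x before (array([0.4672, 0.084 ]), 273) now (array([0.4663, 0.084 ]), 229) | +x before (array([0.6051, 0.084 ]), 87) now (array([0.6025, 0.084 ]), 244)
rim/plate -x before (array([0.4672, 0.1   ]), 362) now (array([0.4646, 0.1   ]), 444)
rim/plate -x before (array([0.4676, 0.11  ]), 360) now (array([0.4602, 0.11  ]), 379)
rim/plate -x before (array([0.4681, 0.17  ]), 272) now (array([0.4615, 0.17  ]), 139)
grip (array([0.5041, 0.131 ]), 35) (array([0.5956, 0.131 ]), 218)
```

Run:
```python
from edge import *
import pickle
o,a,b=pickle.load(open('i2.pkl','rb'))
c=np.array([int(x) for x in proj(b,(.60,.137,.075))])
for P in[(.632,.138,.0575),(.632,.138,.0765),(.621,.138,.0575),(.643,.138,.0575),(.6235,.138,.05),(.621,.138,.058)]:
    print(P,((np.array(proj(b,P))-c+40)*5).round()+[400,0])
# now: column profile of dark (finger) pixels in side view near TCP
t=o['tool_pos'];print(t)
hs=cv2.cvtColor(b['color'],cv2.COLOR_BGR2GRAY)
for dz in(0.045,.03,.02,.01,0,-.005):
    print(dz,[int(hs[tuple(int(round(q)) for q in proj(b,t+[dx,0,dz])[::-1])]) for dx in np.arange(-.024,.025,.003)])
```

```text
(0.632, 0.138, 0.0575) [660. 220.]
(0.632, 0.138, 0.0765) [660. 191.]
(0.621, 0.138, 0.0575) [641. 222.]
(0.643, 0.138, 0.0575) [679. 218.]
(0.6235, 0.138, 0.05) [646. 233.]
(0.621, 0.138, 0.058) [641. 222.]
[0.60237395 0.13787451 0.05912203]
0.045 [136, 136, 138, 130, 101, 86, 68, 25, 20, 27, 47, 62, 60, 57, 55, 48, 49]
0.03 [133, 133, 135, 133, 108, 95, 85, 21, 21, 25, 48, 70, 67, 53, 56, 56, 59]
0.02 [222, 222, 222, 222, 221, 173, 89, 96, 103, 53, 75, 92, 84, 56, 42, 47, 48]
0.01 [206, 209, 206, 207, 204, 169, 118, 118, 117, 112, 108, 109, 120, 129, 164, 148, 69]
0 [206, 206, 207, 207, 206, 206, 208, 205, 170, 128, 116, 104, 108, 124, 158, 192, 166]
-0.005 [208, 209, 206, 207, 209, 214, 222, 221, 214, 183, 141, 119, 117, 109, 100, 172, 151]
```

Call:
play_rows(
  series=[
    [0, [-0.2, 0, 0], [0, 0, 0]],
    [0, [-0.2, 0, 0], [0, 0, 0]],
    [0, [-0.2, 0, 0], [0, 0, 0]],
    [0, [-0.2, 0, 0], [0, 0, 0]],
    [0, [0, 0, -0.6], [0, 0, 0]],
    [0, [0, 0, -0.6], [0, 0, 0]],
    [0, [0, 0, -0.6], [0, 0, 0]],
    [0, [0, 0, 0], [0, 0, 0]],
  ],
)

```text
t: 23.15
tool_pos: [0.6443, 0.1381, 0.1518]
tool_rot: [-0.002, 3.136, 0.001]
contact_force: [0.2, -0.6, -0.3]
opening: 0.0003
grip_force: 0.0
```

Run:
```python
import edge
from edge import *
import pickle
o,w=shot('wrist');_,a=shot('scene');_,b=shot('side');pickle.dump((o,w,a,b),open('w6.pkl','wb'))
t=o['tool_pos'];print(t,o['contact_force'])
g=cv2.cvtColor(b['color'],cv2.COLOR_BGR2GRAY);h=cv2.cvtColor(b['color'],cv2.COLOR_BGR2HSV)
print('finger profile, side cam, dx -24..24')
for dz in(.045,.03,.02,.01,.005,0,-.005,-.01):
    print(dz,[int(g[tuple(int(round(q)) for q in proj(b,t+[dx,0,dz])[::-1])]) for dx in np.arange(-.024,.025,.003)])
gw=cv2.cvtColor(w['color'],cv2.COLOR_BGR2GRAY)
print('wrist gray along x, z=.08, +x side')
for y in(.10,.125,.138,.15):
    print(y,[int(gw[tuple(int(round(q)) for q in pix(w,o,(x,y,.08))[::-1])]) for x in np.arange(.58,.65,.004)])
print('-x side, mirrored')
for y in(.10,.125,.138,.15):
    print(y,[int(gw[tuple(int(round(q)) for q in pix(w,o,(x,y,.08))[::-1])]) for x in np.arange(.49,.42,-.004)])
```

```text
[0.64431008 0.13807617 0.1518423 ] [ 0.19385735 -0.57138434 -0.27686369]
finger profile, side cam, dx -24..24
0.045 [148, 151, 150, 83, 80, 52, 23, 47, 43, 21, 46, 93, 149, 146, 151, 148, 145]
0.03 [151, 155, 124, 91, 93, 69, 18, 16, 22, 24, 44, 96, 135, 153, 151, 152, 148]
0.02 [143, 147, 149, 127, 108, 83, 28, 32, 48, 57, 42, 94, 141, 148, 147, 146, 146]
0.01 [148, 147, 148, 149, 146, 148, 147, 148, 150, 150, 150, 148, 147, 151, 149, 150, 149]
0.005 [150, 150, 150, 148, 148, 148, 145, 147, 149, 148, 148, 147, 147, 145, 145, 145, 147]
0 [146, 145, 146, 146, 152, 150, 147, 149, 151, 149, 148, 151, 148, 150, 151, 153, 151]
-0.005 [150, 153, 151, 149, 149, 149, 146, 147, 145, 145, 147, 150, 150, 149, 148, 150, 147]
-0.01 [148, 150, 148, 149, 147, 147, 146, 146, 145, 145, 146, 148, 149, 148, 146, 149, 150]
wrist gray along x, z=.08, +x side
0.1 [227, 227, 227, 227, 226, 150, 138, 136, 150, 155, 153, 154, 152, 155, 154, 155, 147, 144]
0.125 [231, 231, 231, 231, 232, 186, 222, 203, 188, 187, 199, 163, 156, 159, 161, 168, 164, 163]
0.138 [231, 231, 232, 231, 231, 187, 221, 202, 188, 187, 199, 164, 154, 161, 167, 161, 165, 164]
0.15 [231, 231, 231, 231, 231, 199, 222, 201, 187, 188, 199, 131, 109, 112, 110, 107, 151, 163]
-x side, mirrored
0.1 [29, 28, 27, 30, 27, 26, 27, 29, 28, 26, 29, 30, 28, 27, 29, 28, 30, 29]
0.125 [29, 27, 26, 30, 28, 29, 29, 28, 28, 28, 26, 28, 29, 29, 30, 27, 27, 26]
0.138 [28, 26, 27, 29, 28, 29, 29, 29, 26, 27, 29, 30, 27, 31, 158, 164, 156, 161]
0.15 [29, 29, 29, 29, 28, 27, 29, 29, 28, 28, 30, 28, 27, 30, 30, 27, 26, 29]
```

Measurement shows that the visible finger end sits about 18 mm above the reported TCP. So the push was too high and skated over the hinge. The flap is still out, and the tub slid about 3 mm in −x, which does no harm. I'll redo the push 18 mm lower.

Call:
play_rows(
  series=[
    [0, [0.2, 0, 0], [0, 0, 0]],
    [0, [0.07, 0, 0.3], [0, 0, 0]],
    [0, [0, 0, 0.5], [0, 0, 0]],
    [0, [0, 0, 0.5], [0, 0, 0]],
    [0, [0, 0, 0.1], [0, 0, 0]],
    [0, [0, 0, 0.05], [0, 0, 0]],
    [0, [0, 0, 0.05], [0, 0, 0]],
    [0, [0, 0, 0.05], [0, 0, 0]],
  ],
)

```text
t: 24.3
tool_pos: [0.6295, 0.138, 0.0724]
tool_rot: [-0.002, 3.14, 0.0]
contact_force: [-0.2, -0.1, 0.9]
opening: 0.0002
grip_force: 0.0
```

Call:
play_rows(
  series=[
    [0, [0, 0, 0.05], [0, 0, 0]],
    [0, [0, 0, 0.05], [0, 0, 0]],
    [0, [0, 0, 0.05], [0, 0, 0]],
    [0, [0, 0, 0.05], [0, 0, 0]],
    [0, [0, 0, 0.05], [0, 0, 0]],
    [0, [0, 0, 0.05], [0, 0, 0]],
  ],
)

```text
t: 25.05
tool_pos: [0.6288, 0.1379, 0.0562]
tool_rot: [-0.002, 3.142, 0.0]
contact_force: [1.5, 0.3, 0.4]
opening: -0.0001
grip_force: 0.0
```

Call:
play_rows(
  series=[
    [0, [0, 0, 0.05], [0, 0, 0]],
    [0, [0, 0, 0.05], [0, 0, 0]],
    [0, [0, 0, 0.05], [0, 0, 0]],
    [0, [0, 0, 0.05], [0, 0, 0]],
    [0, [0, 0, 0.05], [0, 0, 0]],
    [0, [0, 0, 0.05], [0, 0, 0]],
    [0, [0, 0, 0], [0, 0, 0]],
  ],
)

```text
t: 25.92
tool_pos: [0.6286, 0.1379, 0.041]
tool_rot: [0.002, -3.141, -0.0]
contact_force: [0.7, -0.1, 0.6]
opening: -0.0003
grip_force: 0.5
```

Run:
```python
from edge import *
import pickle
o,w=shot('wrist')
gw=cv2.cvtColor(w['color'],cv2.COLOR_BGR2GRAY)
print(o['tool_pos'])
for y in(.118,.122,.154,.158):
    print(y,[int(gw[tuple(int(round(q)) for q in pix(w,o,(x,y,.08))[::-1])]) for x in np.arange(.59,.65,.004)])
```

```text
[0.62862457 0.13790307 0.04097583]
0.118 [208, 207, 207, 135, 153, 136, 140, 140, 142, 139, 134, 139, 28, 27, 28, 26]
0.122 [207, 207, 208, 211, 199, 127, 140, 140, 140, 134, 102, 25, 28, 25, 26, 26]
0.154 [139, 139, 138, 146, 141, 93, 92, 111, 136, 146, 143, 29, 26, 28, 25, 27]
0.158 [138, 139, 140, 133, 99, 102, 99, 101, 103, 143, 145, 150, 28, 26, 25, 26]
```

The flap is folded down and no longer shows beyond x=.606. Pushing inward.

Call:
play_rows(
  series=[
    [0, [0.04, 0, 0], [0, 0, 0]],
    [0, [0.04, 0, 0], [0, 0, 0]],
    [0, [0, 0, 0], [0, 0, 0]],
  ],
)

```text
t: 26.35
tool_pos: [0.6259, 0.138, 0.0421]
tool_rot: [-0.002, 3.138, 0.001]
contact_force: [5.3, 1.1, -1.0]
opening: 0.0001
grip_force: 2.1
```

Call:
play_rows(
  series=[
    [0, [0.03, 0, 0], [0, 0, 0]],
    [0, [0, 0, 0], [0, 0, 0]],
  ],
)

```text
t: 26.6
tool_pos: [0.6253, 0.1382, 0.0427]
tool_rot: [-0.002, 3.136, 0.001]
contact_force: [5.8, 0.4, 0.2]
opening: -0.0001
grip_force: 2.8
```

Call:
play_rows(
  series=[
    [0, [0.03, 0, 0], [0, 0, 0]],
    [0, [0, 0, 0], [0, 0, 0]],
  ],
)

```text
t: 26.85
tool_pos: [0.6248, 0.1385, 0.0432]
tool_rot: [-0.002, 3.134, 0.002]
contact_force: [9.3, 0.5, 0.2]
opening: 0.0005
grip_force: 3.7
```

Call:
play_rows(
  series=[
    [0, [0.03, 0, 0], [0, 0, 0]],
    [0, [0, 0, 0], [0, 0, 0]],
  ],
)

```text
t: 27.1
tool_pos: [0.6243, 0.1385, 0.0437]
tool_rot: [-0.002, 3.131, 0.003]
contact_force: [11.4, 1.6, -0.8]
opening: -0.0001
grip_force: 4.5
```

Call:
play_rows(
  series=[
    [0, [0.03, 0, 0], [0, 0, 0]],
    [0, [0, 0, 0], [0, 0, 0]],
  ],
)

```text
t: 27.35
tool_pos: [0.6236, 0.1385, 0.0442]
tool_rot: [-0.002, 3.13, 0.003]
contact_force: [13.2, 2.4, 0.6]
opening: -0.0001
grip_force: 5.3
```

Call:
play_rows(
  series=[
    [0, [0.02, 0, 0], [0, 0, 0]],
    [0, [0, 0, 0], [0, 0, 0]],
  ],
)

```text
t: 27.6
tool_pos: [0.6221, 0.1384, 0.044]
tool_rot: [-0.002, 3.131, 0.003]
contact_force: [9.5, 2.0, -0.9]
opening: -0.0
grip_force: 4.5
```

Call:
play_rows(
  series=[
    [0, [0.02, 0, 0], [0, 0, 0]],
    [0, [0, 0, 0], [0, 0, 0]],
  ],
)

```text
t: 27.85
tool_pos: [0.6175, 0.1381, 0.0418]
tool_rot: [-0.002, 3.14, 0.001]
contact_force: [3.6, 0.0, -2.0]
opening: -0.0002
grip_force: 1.9
```

Call:
play_rows(
  series=[
    [0, [0.03, 0, 0], [0, 0, 0]],
    [0, [0, 0, 0], [0, 0, 0]],
  ],
)

```text
t: 28.1
tool_pos: [0.6164, 0.1381, 0.042]
tool_rot: [-0.002, 3.138, 0.001]
contact_force: [5.9, 0.6, -1.8]
opening: 0.0004
grip_force: 3.2
```

Call:
play_rows(
  series=[
    [0, [0.03, 0, 0], [0, 0, 0]],
    [0, [0, 0, 0], [0, 0, 0]],
  ],
)

```text
t: 28.35
tool_pos: [0.6161, 0.1383, 0.0428]
tool_rot: [-0.002, 3.135, 0.002]
contact_force: [9.4, 1.3, -0.6]
opening: 0.0002
grip_force: 4.4
```

Snapped: the force fell from 13 N to 3.6 N with a jump, then met a hard stop. Next is the opposite (−x) clip.

Call:
play_rows(
  series=[
    [0, [-0.25, 0, 0], [0, 0, 0]],
    [0, [0, 0, -0.6], [0, 0, 0]],
    [0, [0, 0, -0.6], [0, 0, 0]],
    [0, [0.4, 0, -0.2], [0, 0, 0]],
    [0, [0.7, 0, 0], [0, 0, 0]],
    [0, [0.7, 0, 0], [0, 0, 0]],
    [0, [0.7, 0, 0], [0, 0, 0]],
    [0, [0.7, 0, 0], [0, 0, 0]],
  ],
)

```text
t: 29.35
tool_pos: [0.464, 0.1374, 0.1105]
tool_rot: [0.002, -3.137, 0.001]
contact_force: [-0.4, 0.7, 1.3]
opening: 0.0001
grip_force: 0.0
```

Call:
play_rows(
  series=[
    [0, [0.6, 0, 0], [0, 0, 0]],
    [0, [0.2, 0, 0], [0, 0, 0]],
    [0, [0, 0, 0], [0, 0, 0]],
  ],
)

```text
t: 29.72
tool_pos: [0.426, 0.1375, 0.1113]
tool_rot: [0.003, -3.141, 0.0]
contact_force: [-0.2, 0.2, -0.3]
opening: 0.0001
grip_force: 0.0
```

Run:
```python
from edge import *
import pickle
o,w=shot('wrist')
gw=cv2.cvtColor(w['color'],cv2.COLOR_BGR2GRAY)
print(o['tool_pos'],o['contact_force'])
import edge
pw=edge.pix
_,b=shot('side'); edge.pix=lambda d,o,P: proj(d,P)
for y in(.10,.105): print('-x',scan(b,o,(.435,y),(.5,y)),'+x',scan(b,o,(.635,y),(.57,y)))
g=cv2.cvtColor(b['color'],cv2.COLOR_BGR2GRAY)
for y in(.10,.125,.138,.15):
  print(y,[int(g[tuple(int(round(q)) for q in proj(b,(x,y,.08))[::-1])]) for x in np.arange(.58,.65,.005)],[int(g[tuple(int(round(q)) for q in proj(b,(x,y,.08))[::-1])]) for x in np.arange(.42,.49,.005)])
```

```text
[0.42599542 0.13751357 0.11125692] [-0.23330761  0.179576   -0.29140251]
-x (array([0.4671, 0.1   ]), 348) +x (array([0.6005, 0.1   ]), 298)
-x (array([0.4602, 0.105 ]), 253) +x (array([0.6017, 0.105 ]), 330)
0.1 [236, 233, 235, 233, 211, 132, 121, 116, 94, 90, 55, 56, 50, 51, 53] [98, 97, 97, 96, 97, 93, 93, 97, 113, 136, 228, 227, 227, 226, 227]
0.125 [234, 235, 233, 233, 211, 205, 66, 68, 67, 66, 64, 51, 52, 47, 48] [95, 91, 93, 93, 98, 119, 109, 119, 227, 181, 227, 228, 226, 228, 227]
0.138 [234, 234, 234, 234, 226, 96, 58, 44, 41, 94, 94, 83, 86, 83, 86] [94, 94, 95, 103, 127, 135, 224, 224, 224, 194, 217, 231, 233, 228, 229]
0.15 [234, 234, 232, 233, 211, 164, 96, 93, 94, 88, 89, 86, 85, 88, 89] [96, 97, 93, 95, 134, 191, 224, 223, 222, 189, 235, 234, 233, 232, 235]
```

The +x flap now hangs closed, since the picture is dark past x=.605. Next I'll fold the −x flap.

Call:
play_rows(
  series=[
    [0, [-0.2, 0, 0.3], [0, 0, 0]],
    [0, [0, 0, 0.35], [0, 0, 0]],
    [0, [0, 0, 0.06], [0, 0, 0]],
    [0, [0, 0, 0.06], [0, 0, 0]],
    [0, [0, 0, 0.06], [0, 0, 0]],
    [0, [0, 0, 0.06], [0, 0, 0]],
    [0, [0, 0, 0.06], [0, 0, 0]],
    [0, [0, 0, 0.06], [0, 0, 0]],
  ],
)

```text
t: 30.82
tool_pos: [0.4363, 0.1376, 0.0609]
tool_rot: [-0.002, 3.141, 0.0]
contact_force: [-1.5, 0.2, 2.0]
opening: -0.0001
grip_force: 0.8
```

Call:
play_rows(
  series=[
    [0, [0, 0, 0.06], [0, 0, 0]],
    [0, [0, 0, 0.06], [0, 0, 0]],
    [0, [0, 0, 0.06], [0, 0, 0]],
    [0, [0, 0, 0.06], [0, 0, 0]],
    [0, [0, 0, 0.06], [0, 0, 0]],
    [0, [0, 0, 0.06], [0, 0, 0]],
  ],
)

```text
t: 31.58
tool_pos: [0.4363, 0.1376, 0.0427]
tool_rot: [-0.002, 3.142, 0.0]
contact_force: [0.3, 0.0, 0.5]
opening: -0.0002
grip_force: 0.6
```

Call:
play_rows(
  series=[
    [0, [-0.04, 0, 0], [0, 0, 0]],
    [0, [-0.04, 0, 0], [0, 0, 0]],
    [0, [-0.03, 0, 0], [0, 0, 0]],
  ],
)

```text
t: 31.95
tool_pos: [0.4411, 0.1375, 0.0424]
tool_rot: [0.002, -3.14, 0.0]
contact_force: [-2.8, 0.7, 0.4]
opening: 0.0001
grip_force: 1.2
```

Call:
play_rows(
  series=[
    [0, [-0.04, 0, 0], [0, 0, 0]],
    [0, [-0.04, 0, 0], [0, 0, 0]],
  ],
)

```text
t: 32.2
tool_pos: [0.4452, 0.1376, 0.0425]
tool_rot: [0.002, -3.14, 0.0]
contact_force: [-3.7, -0.8, -0.9]
opening: -0.0001
grip_force: 1.5
```

Call:
play_rows(
  series=[
    [0, [-0.04, 0, 0], [0, 0, 0]],
    [0, [-0.02, 0, 0], [0, 0, 0]],
  ],
)

```text
t: 32.45
tool_pos: [0.4488, 0.1376, 0.0428]
tool_rot: [0.002, -3.141, 0.0]
contact_force: [-2.7, 0.2, -0.5]
opening: -0.0
grip_force: 1.5
```

Call:
play_rows(
  series=[
    [0, [-0.03, 0, 0], [0, 0, 0]],
    [0, [0, 0, 0], [0, 0, 0]],
  ],
)

```text
t: 32.7
tool_pos: [0.4495, 0.1375, 0.0427]
tool_rot: [0.002, -3.139, 0.0]
contact_force: [-6.2, 0.2, 0.6]
opening: -0.0001
grip_force: 2.8
```

Call:
play_rows(
  series=[
    [0, [-0.03, 0, 0], [0, 0, 0]],
    [0, [-0.02, 0, 0], [0, 0, 0]],
  ],
)

```text
t: 32.95
tool_pos: [0.4502, 0.1374, 0.042]
tool_rot: [0.003, -3.135, 0.001]
contact_force: [-11.5, -0.2, 2.0]
opening: -0.0
grip_force: 5.8
```

Call:
play_rows(
  series=[
    [0, [-0.03, 0, 0], [0, 0, 0]],
    [0, [0, 0, 0], [0, 0, 0]],
  ],
)

```text
t: 33.2
tool_pos: [0.4509, 0.1374, 0.0414]
tool_rot: [0.003, -3.133, 0.001]
contact_force: [-11.6, -1.7, 1.6]
opening: 0.0005
grip_force: 5.7
```

Call:
play_rows(
  series=[
    [0, [-0.02, 0, 0], [0, 0, 0]],
    [0, [0, 0, 0], [0, 0, 0]],
  ],
)

```text
t: 33.45
tool_pos: [0.4514, 0.1373, 0.0411]
tool_rot: [0.003, -3.132, 0.002]
contact_force: [-11.3, -0.7, 0.9]
opening: 0.0003
grip_force: 5.9
```

Call:
play_rows(
  series=[
    [0, [-0.02, 0, 0], [0, 0, 0]],
    [0, [-0.02, 0, 0], [0, 0, 0]],
  ],
)

```text
t: 33.7
tool_pos: [0.454, 0.1374, 0.0409]
tool_rot: [0.003, -3.134, 0.001]
contact_force: [-5.5, 0.1, -2.2]
opening: -0.0002
grip_force: 2.9
```

Call:
play_rows(
  series=[
    [0, [-0.02, 0, 0], [0, 0, 0]],
    [0, [0, 0, 0], [0, 0, 0]],
  ],
)

```text
t: 33.95
tool_pos: [0.4576, 0.1375, 0.0425]
tool_rot: [0.002, -3.14, 0.0]
contact_force: [-6.5, -0.5, -1.4]
opening: 0.0001
grip_force: 2.9
```

Call:
play_rows(
  series=[
    [0, [-0.03, 0, 0], [0, 0, 0]],
    [0, [0, 0, 0], [0, 0, 0]],
  ],
)

```text
t: 34.2
tool_pos: [0.4576, 0.1374, 0.0419]
tool_rot: [0.003, -3.136, 0.001]
contact_force: [-9.2, -1.2, 0.2]
opening: -0.0
grip_force: 4.6
```

Call:
play_rows(
  series=[
    [0, [-0.02, 0, 0], [0, 0, 0]],
    [0, [0, 0, 0], [0, 0, 0]],
  ],
)

```text
t: 34.45
tool_pos: [0.4576, 0.1374, 0.0415]
tool_rot: [0.003, -3.134, 0.001]
contact_force: [-11.4, -1.1, 1.0]
opening: 0.0003
grip_force: 5.8
```

Snapped too. Next I'll retreat, move beside the −y edge and turn the tool 90°, so I keep pushing along tool x.

Call:
play_rows(
  series=[
    [0, [0.25, 0, 0], [0, 0, 0]],
    [0, [0, 0, -0.6], [0, 0, 0]],
    [0, [0, 0, -0.6], [0, 0, 0]],
    [0, [-0.5, -0.4, -0.2], [0, 0, 0]],
    [0, [-0.5, -0.5, 0], [0, 0, 0]],
    [0, [-0.5, -0.5, 0], [0, 0, 0]],
    [0, [-0.4, -0.23, 0], [0, 0, 0]],
    [0, [0, 0, 0], [0, 0, 0.94]],
  ],
)

```text
t: 35.45
tool_pos: [0.5465, 0.055, 0.1149]
tool_rot: [0.212, 3.128, -0.0]
contact_force: [-0.5, -0.8, -0.4]
opening: -0.0
grip_force: 0.0
```

Call:
play_rows(
  series=[
    [0, [0, 0, 0], [0, 0, 0.94]],
    [0, [0, 0, 0], [0, 0, 0.94]],
    [0, [0, 0, 0], [0, 0, 0.94]],
    [0, [0, 0, 0], [0, 0, 0.94]],
    [0, [0, 0, 0], [0, 0, 0.94]],
    [0, [0, 0, 0], [0, 0, 0.94]],
    [0, [0, 0, 0], [0, 0, 0.94]],
    [0, [0, 0, 0], [0, 0, 0.94]],
  ],
)

```text
t: 36.45
tool_pos: [0.5452, 0.0561, 0.1147]
tool_rot: [1.751, 2.603, 0.004]
contact_force: [-0.5, -0.4, 0.2]
opening: 0.0
grip_force: 0.0
```

Call:
play_rows(
  series=[
    [0, [0, 0, 0], [0, 0, 0.94]],
    [0, [0, 0, 0], [0, 0, 0.94]],
    [0, [0, 0, 0], [0, 0, 0.9]],
    [0, [0, 0, 0], [0, 0, 0]],
  ],
)

```text
t: 36.95
tool_pos: [0.5449, 0.0561, 0.1144]
tool_rot: [2.214, 2.224, 0.005]
contact_force: [-0.5, -0.4, 0.1]
opening: -0.0002
grip_force: 0.0
```

Run:
```python
from edge import *
import edge
o,w=shot('wrist')
print(o['tool_pos'],o['contact_force'],R.from_rotvec(o['tool_rot']).as_matrix().round(3).tolist())
for x in(.50,.505,.58,.585): print('-y',scan(w,o,(x,.06),(x,.11)),'+y',scan(w,o,(x,.21),(x,.165)))
for y in(.10,.105,.165,.17): print('-x',scan(w,o,(.44,y),(.50,y)),'+x',scan(w,o,(.635,y),(.57,y)))
g=cv2.cvtColor(w['color'],cv2.COLOR_BGR2GRAY)
for y in(.125,.138,.15): print([int(g[tuple(int(round(q)) for q in pix(w,o,(x,y,.08))[::-1])]) for x in np.arange(.42,.49,.005)])
```

```text
[0.54487012 0.05611731 0.11442929] [-0.46134275 -0.41074491  0.10753531] [[-0.004, 1.0, 0.005], [1.0, 0.004, -0.0], [-0.0, 0.005, -1.0]]
-y (array([0.5   , 0.0872]), 220) +y (array([0.5   , 0.1962]), 1074)
-y (array([0.505 , 0.0872]), 238) +y (array([0.505 , 0.1957]), 1094)
-y (array([0.58  , 0.0878]), 131) +y (array([0.58  , 0.1959]), 1124)
-y (array([0.585 , 0.0881]), 160) +y (array([0.585 , 0.1965]), 1121)
-x (array([0.4752, 0.1   ]), 137) +x (array([0.6062, 0.1   ]), 180)
-x (array([0.4752, 0.105 ]), 127) +x (array([0.6058, 0.105 ]), 218)
-x (array([0.47 , 0.165]), 701) +x (array([0.6114, 0.165 ]), 657)
-x (array([0.4738, 0.17  ]), 829) +x (array([0.6114, 0.17  ]), 488)
[143, 146, 147, 151, 144, 147, 149, 144, 151, 149, 160, 149, 173, 172, 173]
[149, 147, 149, 145, 153, 148, 151, 100, 101, 97, 219, 179, 223, 223, 223]
[100, 99, 102, 103, 99, 98, 100, 97, 99, 97, 165, 200, 222, 223, 222]
```

The −x flap is closed, and the lid centre is at about (.5405, .138). Now folding the −y flap.

Call:
play_rows(
  series=[
    [0, [0, -0.08, 0.35], [0, 0, 0]],
    [0, [0, 0, 0.38], [0, 0, 0]],
    [0, [0, 0, 0.06], [0, 0, 0]],
    [0, [0, 0, 0.06], [0, 0, 0]],
    [0, [0, 0, 0.06], [0, 0, 0]],
    [0, [0, 0, 0.06], [0, 0, 0]],
    [0, [0, 0, 0.06], [0, 0, 0]],
    [0, [0, 0, 0.06], [0, 0, 0]],
  ],
)

```text
t: 38.0
tool_pos: [0.5398, 0.0559, 0.0588]
tool_rot: [2.217, 2.224, 0.0]
contact_force: [0.8, -1.9, 2.2]
opening: 0.0005
grip_force: 0.9
```

Call:
play_rows(
  series=[
    [0, [0, 0, 0.06], [0, 0, 0]],
    [0, [0, 0, 0.06], [0, 0, 0]],
    [0, [0, 0, 0.06], [0, 0, 0]],
    [0, [0, 0, 0.06], [0, 0, 0]],
    [0, [0, 0, 0.06], [0, 0, 0]],
    [0, [0, 0, 0.06], [0, 0, 0]],
  ],
)

```text
t: 38.75
tool_pos: [0.5393, 0.0563, 0.0401]
tool_rot: [-2.218, -2.225, 0.0]
contact_force: [-0.2, -0.5, 0.1]
opening: 0.0004
grip_force: 0.6
```

Call:
play_rows(
  series=[
    [0, [0.04, 0, 0], [0, 0, 0]],
    [0, [0.04, 0, 0], [0, 0, 0]],
    [0, [0.04, 0, 0], [0, 0, 0]],
  ],
)

```text
t: 39.12
tool_pos: [0.539, 0.0616, 0.0401]
tool_rot: [2.217, 2.225, -0.003]
contact_force: [-0.3, -7.5, -0.5]
opening: 0.0003
grip_force: 3.0
```

Call:
play_rows(
  series=[
    [0, [0.03, 0, 0], [0, 0, 0]],
    [0, [0, 0, 0], [0, 0, 0]],
  ],
)

```text
t: 39.38
tool_pos: [0.539, 0.0622, 0.0401]
tool_rot: [2.216, 2.224, -0.005]
contact_force: [-0.4, -7.4, -0.9]
opening: 0.0001
grip_force: 3.3
```

Call:
play_rows(
  series=[
    [0, [0.03, 0, 0], [0, 0, 0]],
    [0, [0, 0, 0], [0, 0, 0]],
  ],
)

```text
t: 39.62
tool_pos: [0.539, 0.063, 0.0401]
tool_rot: [2.216, 2.223, -0.007]
contact_force: [-0.5, -10.8, -0.0]
opening: -0.0001
grip_force: 4.4
```

Call:
play_rows(
  series=[
    [0, [0.03, 0, 0], [0, 0, 0]],
    [0, [0, 0, 0], [0, 0, 0]],
  ],
)

```text
t: 39.88
tool_pos: [0.539, 0.0648, 0.04]
tool_rot: [2.216, 2.223, -0.006]
contact_force: [-0.5, -9.8, -0.5]
opening: 0.0
grip_force: 4.1
```

Call:
play_rows(
  series=[
    [0, [0.03, 0, 0], [0, 0, 0]],
    [0, [0, 0, 0], [0, 0, 0]],
  ],
)

```text
t: 40.12
tool_pos: [0.539, 0.0677, 0.0399]
tool_rot: [2.218, 2.224, -0.002]
contact_force: [-0.2, -3.2, -1.2]
opening: -0.0001
grip_force: 1.5
```

Call:
play_rows(
  series=[
    [0, [0.03, 0, 0], [0, 0, 0]],
    [0, [0, 0, 0], [0, 0, 0]],
  ],
)

```text
t: 40.38
tool_pos: [0.5392, 0.0701, 0.0403]
tool_rot: [-2.218, -2.225, -0.0]
contact_force: [0.1, -2.0, -1.6]
opening: -0.0002
grip_force: 1.2
```

Call:
play_rows(
  series=[
    [0, [0.02, 0, 0], [0, 0, 0]],
    [0, [0, 0, 0], [0, 0, 0]],
  ],
)

```text
t: 40.62
tool_pos: [0.5392, 0.071, 0.0403]
tool_rot: [-2.218, -2.225, -0.0]
contact_force: [0.1, -2.8, -1.1]
opening: -0.0003
grip_force: 1.1
```

Call:
play_rows(
  series=[
    [0, [0.03, 0, 0], [0, 0, 0]],
    [0, [0, 0, 0], [0, 0, 0]],
  ],
)

```text
t: 40.88
tool_pos: [0.5393, 0.072, 0.0405]
tool_rot: [2.218, 2.225, -0.001]
contact_force: [-1.7, -3.8, -0.3]
opening: -0.0001
grip_force: 2.2
```

Call:
play_rows(
  series=[
    [0, [0.03, 0, 0], [0, 0, 0]],
    [0, [0, 0, 0], [0, 0, 0]],
  ],
)

```text
t: 41.12
tool_pos: [0.5393, 0.0721, 0.0406]
tool_rot: [2.216, 2.224, -0.005]
contact_force: [-2.1, -8.6, 0.1]
opening: -0.0002
grip_force: 4.7
```

Call:
play_rows(
  series=[
    [0, [0.03, 0, 0], [0, 0, 0]],
    [0, [0, 0, 0], [0, 0, 0]],
  ],
)

```text
t: 41.38
tool_pos: [0.5393, 0.0721, 0.0407]
tool_rot: [2.214, 2.223, -0.008]
contact_force: [-2.0, -14.4, 1.4]
opening: 0.0001
grip_force: 7.2
```

Snapped against a hard stop at .0721. The last one is +y.

Call:
play_rows(
  series=[
    [0, [-0.3, 0, 0], [0, 0, 0]],
    [0, [0, 0, -0.6], [0, 0, 0]],
    [0, [0, 0, -0.6], [0, 0, 0]],
    [0, [0.4, 0, -0.2], [0, 0, 0]],
    [0, [0.6, 0, 0], [0, 0, 0]],
    [0, [0.6, 0, 0], [0, 0, 0]],
    [0, [0.6, 0, 0], [0, 0, 0]],
    [0, [0.6, 0, 0], [0, 0, 0]],
  ],
)

```text
t: 42.38
tool_pos: [0.5381, 0.2027, 0.1095]
tool_rot: [-2.216, -2.224, -0.0]
contact_force: [-0.5, 0.3, -0.8]
opening: -0.0001
grip_force: 0.0
```

Call:
play_rows(
  series=[
    [0, [0.5, 0, 0], [0, 0, 0]],
    [0, [0, 0, 0], [0, 0, 0]],
    [0, [0, 0, 0], [0, 0, 0]],
  ],
)

```text
t: 42.75
tool_pos: [0.5383, 0.2255, 0.1097]
tool_rot: [-2.217, -2.225, 0.001]
contact_force: [0.1, -0.6, -0.3]
opening: 0.0002
grip_force: 0.0
```

Run:
```python
from edge import *
import edge
o,w=shot('wrist');_,b=shot('side')
print(o['tool_pos'],o['contact_force'])
edge.pix=lambda d,o,P: proj(d,P)
for x in(.50,.505,.58,.585): print('-y',scan(b,o,(x,.06),(x,.11)),'+y',scan(b,o,(x,.22),(x,.165)))
g=cv2.cvtColor(b['color'],cv2.COLOR_BGR2GRAY)
for x in(.53,.54,.55): print([int(g[tuple(int(round(q)) for q in proj(b,(x,y,.08))[::-1])]) for y in np.arange(.055,.1,.004)],[int(g[tuple(int(round(q)) for q in proj(b,(x,y,.08))[::-1])]) for y in np.arange(.17,.24,.005)])
```

```text
[0.53833558 0.22550349 0.10973917] [ 0.10555779 -0.63245558 -0.26726497]
-y (array([0.5   , 0.0872]), 98) +y (array([0.5   , 0.1922]), 93)
-y (array([0.505 , 0.0866]), 122) +y (array([0.505 , 0.1932]), 72)
-y (array([0.58, 0.09]), 114) +y (array([0.58  , 0.1887]), 121)
-y (array([0.585, 0.09 ]), 102) +y (array([0.585 , 0.1915]), 112)
[162, 160, 161, 159, 162, 166, 193, 223, 231, 220, 227, 228] [152, 153, 161, 207, 218, 208, 217, 219, 217, 217, 217, 216, 211, 131]
[161, 164, 164, 162, 166, 193, 193, 178, 235, 225, 225, 228] [153, 153, 152, 170, 234, 227, 217, 201, 216, 217, 218, 218, 211, 121]
[162, 162, 162, 162, 162, 165, 189, 231, 231, 222, 226, 228] [151, 152, 153, 153, 194, 234, 217, 217, 217, 217, 216, 217, 212, 201]
```

Call:
play_rows(
  series=[
    [0, [-0.02, 0, 0.3], [0, 0, 0]],
    [0, [0, 0, 0.33], [0, 0, 0]],
    [0, [0, 0, 0.06], [0, 0, 0]],
    [0, [0, 0, 0.06], [0, 0, 0]],
    [0, [0, 0, 0.06], [0, 0, 0]],
    [0, [0, 0, 0.06], [0, 0, 0]],
    [0, [0, 0, 0.06], [0, 0, 0]],
    [0, [0, 0, 0.06], [0, 0, 0]],
  ],
)

```text
t: 43.85
tool_pos: [0.5392, 0.2244, 0.0611]
tool_rot: [2.218, 2.225, 0.001]
contact_force: [-0.0, 1.1, 1.8]
opening: 0.0001
grip_force: 0.7
```

Call:
play_rows(
  series=[
    [0, [0, 0, 0.06], [0, 0, 0]],
    [0, [0, 0, 0.06], [0, 0, 0]],
    [0, [0, 0, 0.06], [0, 0, 0]],
    [0, [0, 0, 0.06], [0, 0, 0]],
    [0, [0, 0, 0.06], [0, 0, 0]],
    [0, [0, 0, 0.06], [0, 0, 0]],
  ],
)

```text
t: 44.6
tool_pos: [0.5387, 0.2242, 0.0426]
tool_rot: [-2.218, -2.225, 0.001]
contact_force: [-0.1, -0.1, 0.6]
opening: -0.0001
grip_force: 0.5
```

Call:
play_rows(
  series=[
    [0, [-0.04, 0, 0], [0, 0, 0]],
    [0, [-0.04, 0, 0], [0, 0, 0]],
    [0, [-0.03, 0, 0], [0, 0, 0]],
  ],
)

```text
t: 44.98
tool_pos: [0.5388, 0.2189, 0.0429]
tool_rot: [-2.218, -2.224, -0.0]
contact_force: [-0.5, 1.8, -0.4]
opening: 0.0001
grip_force: 1.0
```

Call:
play_rows(
  series=[
    [0, [-0.03, 0, 0], [0, 0, 0]],
    [0, [-0.02, 0, 0], [0, 0, 0]],
  ],
)

```text
t: 45.22
tool_pos: [0.5389, 0.2163, 0.0429]
tool_rot: [-2.218, -2.224, -0.001]
contact_force: [-0.4, 3.5, -1.3]
opening: -0.0002
grip_force: 1.2
```

Call:
play_rows(
  series=[
    [0, [-0.04, 0, 0], [0, 0, 0]],
    [0, [-0.02, 0, 0], [0, 0, 0]],
  ],
)

```text
t: 45.48
tool_pos: [0.5389, 0.2134, 0.0429]
tool_rot: [-2.218, -2.224, -0.001]
contact_force: [-0.8, 2.7, -0.6]
opening: -0.0
grip_force: 1.7
```

Call:
play_rows(
  series=[
    [0, [-0.03, 0, 0], [0, 0, 0]],
    [0, [0, 0, 0], [0, 0, 0]],
  ],
)

```text
t: 45.72
tool_pos: [0.5389, 0.2116, 0.0429]
tool_rot: [2.218, 2.225, -0.0]
contact_force: [-0.3, 2.8, -0.9]
opening: 0.0002
grip_force: 1.3
```

Call:
play_rows(
  series=[
    [0, [-0.03, 0, 0], [0, 0, 0]],
    [0, [0, 0, 0], [0, 0, 0]],
  ],
)

```text
t: 45.98
tool_pos: [0.5389, 0.2101, 0.0429]
tool_rot: [2.218, 2.225, -0.0]
contact_force: [-0.9, 3.4, 0.2]
opening: -0.0001
grip_force: 1.3
```

Call:
play_rows(
  series=[
    [0, [-0.03, 0, 0], [0, 0, 0]],
    [0, [0, 0, 0], [0, 0, 0]],
  ],
)

```text
t: 46.22
tool_pos: [0.539, 0.2088, 0.0429]
tool_rot: [-2.218, -2.224, -0.0]
contact_force: [0.8, 4.7, -0.9]
opening: -0.0003
grip_force: 1.8
```

Call:
play_rows(
  series=[
    [0, [-0.03, 0, 0], [0, 0, 0]],
    [0, [0, 0, 0], [0, 0, 0]],
  ],
)

```text
t: 46.48
tool_pos: [0.539, 0.2085, 0.0431]
tool_rot: [-2.217, -2.223, -0.003]
contact_force: [-0.2, 8.1, -0.3]
opening: -0.0001
grip_force: 3.6
```

Call:
play_rows(
  series=[
    [0, [-0.03, 0, 0], [0, 0, 0]],
    [0, [0, 0, 0], [0, 0, 0]],
  ],
)

```text
t: 46.72
tool_pos: [0.539, 0.2081, 0.0434]
tool_rot: [-2.216, -2.222, -0.006]
contact_force: [-0.6, 11.4, -0.2]
opening: 0.0001
grip_force: 5.2
```

Call:
play_rows(
  series=[
    [0, [-0.03, 0, 0], [0, 0, 0]],
    [0, [0, 0, 0], [0, 0, 0]],
  ],
)

```text
t: 46.98
tool_pos: [0.5391, 0.2076, 0.0437]
tool_rot: [-2.216, -2.221, -0.009]
contact_force: [-1.2, 14.4, 0.5]
opening: -0.0002
grip_force: 6.7
```

Call:
play_rows(
  series=[
    [0, [-0.02, 0, 0], [0, 0, 0]],
    [0, [0, 0, 0], [0, 0, 0]],
  ],
)

```text
t: 47.22
tool_pos: [0.5391, 0.2072, 0.0439]
tool_rot: [-2.215, -2.221, -0.01]
contact_force: [-1.8, 15.7, 2.0]
opening: -0.0001
grip_force: 7.6
```

No snap yet at 15.7 N, so the contact is too near the hinge. I'll ease off, go 6 mm lower for better leverage and push again.

Call:
play_rows(
  series=[
    [0, [0.12, 0, 0], [0, 0, 0]],
    [0, [0, 0, 0.12], [0, 0, 0]],
    [0, [0, 0, 0], [0, 0, 0]],
  ],
)

```text
t: 47.6
tool_pos: [0.5404, 0.2101, 0.0381]
tool_rot: [2.218, 2.224, 0.006]
contact_force: [0.6, 5.7, 3.3]
opening: -0.0
grip_force: 3.4
```

Call:
play_rows(
  series=[
    [0, [-0.04, 0, 0], [0, 0, 0]],
    [0, [-0.03, 0, 0], [0, 0, 0]],
    [0, [0, 0, 0], [0, 0, 0]],
  ],
)

```text
t: 47.98
tool_pos: [0.5403, 0.2082, 0.0378]
tool_rot: [-2.218, -2.223, -0.01]
contact_force: [1.6, 11.6, 0.5]
opening: 0.0001
grip_force: 5.6
```

Call:
play_rows(
  series=[
    [0, [-0.03, 0, 0], [0, 0, 0]],
    [0, [0, 0, 0], [0, 0, 0]],
  ],
)

```text
t: 48.22
tool_pos: [0.5402, 0.2055, 0.0374]
tool_rot: [2.218, 2.224, 0.007]
contact_force: [3.3, 7.4, -2.0]
opening: 0.0003
grip_force: 3.3
```

It's giving way, so I'll continue.

Call:
play_rows(
  series=[
    [0, [-0.03, 0, 0], [0, 0, 0]],
    [0, [0, 0, 0], [0, 0, 0]],
  ],
)

```text
t: 48.48
tool_pos: [0.5395, 0.2026, 0.0368]
tool_rot: [2.218, 2.224, 0.002]
contact_force: [2.4, 4.3, -1.8]
opening: 0.0001
grip_force: 2.0
```

Call:
play_rows(
  series=[
    [0, [-0.03, 0, 0], [0, 0, 0]],
    [0, [0, 0, 0], [0, 0, 0]],
  ],
)

```text
t: 48.72
tool_pos: [0.5392, 0.2015, 0.0369]
tool_rot: [-2.218, -2.224, -0.002]
contact_force: [1.9, 5.4, -1.1]
opening: -0.0002
grip_force: 2.7
```

Call:
play_rows(
  series=[
    [0, [-0.02, 0, 0], [0, 0, 0]],
    [0, [0, 0, 0], [0, 0, 0]],
  ],
)

```text
t: 48.98
tool_pos: [0.5392, 0.2008, 0.0369]
tool_rot: [-2.218, -2.224, -0.002]
contact_force: [1.5, 7.4, -1.3]
opening: 0.0002
grip_force: 3.1
```

Call:
play_rows(
  series=[
    [0, [-0.03, 0, 0], [0, 0, 0]],
    [0, [0, 0, 0], [0, 0, 0]],
  ],
)

```text
t: 49.22
tool_pos: [0.5392, 0.2001, 0.0372]
tool_rot: [-2.217, -2.223, -0.004]
contact_force: [0.8, 9.5, 0.5]
opening: -0.0001
grip_force: 4.4
```

Call:
play_rows(
  series=[
    [0, [0.35, 0, 0], [0, 0, 0]],
    [0, [0.2, 0, -0.4], [0, 0, 0]],
    [0, [0, 0, -0.6], [0, 0, 0]],
    [0, [0, 0, -0.6], [0, 0, 0]],
    [0, [-0.5, 0, -0.5], [0, 0, 0]],
    [0, [-0.5, 0, -0.4], [0, 0, 0]],
    [0, [-0.5, 0, 0], [0, 0, 0]],
    [0, [-0.5, 0, 0], [0, 0, 0]],
  ],
)

```text
t: 50.22
tool_pos: [0.5396, 0.1255, 0.164]
tool_rot: [2.216, 2.224, 0.001]
contact_force: [1.2, 0.1, 0.4]
opening: -0.0003
grip_force: 0.0
```

Call:
play_rows(
  series=[
    [0, [-0.5, 0, 0], [0, 0, 0]],
    [0, [-0.2, 0, 0], [0, 0, 0]],
    [0, [0, 0, 0], [0, 0, 0]],
    [0, [0, 0, 0], [0, 0, 0]],
  ],
)

```text
t: 50.72
tool_pos: [0.5393, 0.0919, 0.1622]
tool_rot: [-2.217, -2.225, -0.0]
contact_force: [-0.1, -0.1, -0.7]
opening: -0.0002
grip_force: 0.0
```

Run:
```python
from edge import *
o,w=shot('wrist');print(o['t'],o['tool_pos'],o['contact_force'])
for x in(.50,.505,.58,.585): print('-y',scan(w,o,(x,.06),(x,.11)),'+y',scan(w,o,(x,.22),(x,.165)))
for y in(.10,.105,.165,.17): print('-x',scan(w,o,(.44,y),(.50,y)),'+x',scan(w,o,(.635,y),(.57,y)))
g=cv2.cvtColor(w['color'],cv2.COLOR_BGR2GRAY)
def line(a,b,n=16): return [int(g[tuple(int(round(q)) for q in pix(w,o,(*p,.08))[::-1])]) for p in np.linspace(a,b,n)]
c=(.5405,.136)
for k in(-.012,0,.012):
  print('+x',line((c[0]+.06,c[1]+k),(c[0]+.105,c[1]+k)));print('-x',line((c[0]-.06,c[1]+k),(c[0]-.105,c[1]+k)))
  print('+y',line((c[0]+k,c[1]+.045),(c[0]+k,c[1]+.09)));print('-y',line((c[0]+k,c[1]-.045),(c[0]+k,c[1]-.09)))
```

```text
50.725 [0.53931055 0.0919157  0.16218831] [-0.06733245 -0.06387982 -0.68593799]
-y (array([0.5 , 0.08]), 498) +y (array([0.5   , 0.1846]), 667)
-y (array([0.505, 0.08 ]), 508) +y (array([0.505 , 0.1846]), 682)
-y (array([0.58  , 0.0816]), 513) +y (array([0.58  , 0.1856]), 444)
-y (array([0.585 , 0.0816]), 512) +y (array([0.585 , 0.1856]), 452)
-x (array([0.4696, 0.1   ]), 568) +x (array([0.6062, 0.1   ]), 366)
-x (array([0.4692, 0.105 ]), 549) +x (array([0.6118, 0.105 ]), 523)
-x (array([0.4734, 0.165 ]), 471) +x (array([0.6053, 0.165 ]), 330)
-x (array([0.4734, 0.17  ]), 493) +x (array([0.6049, 0.17  ]), 592)
+x [220, 219, 182, 219, 200, 143, 142, 141, 149, 148, 146, 146, 149, 144, 150, 146]
-x [220, 220, 186, 219, 212, 144, 147, 146, 146, 148, 146, 142, 147, 145, 143, 140]
+y [167, 162, 157, 172, 134, 97, 96, 123, 134, 132, 133, 130, 136, 133, 141, 137]
-y [220, 220, 218, 213, 182, 213, 170, 140, 137, 137, 142, 138, 134, 128, 79, 78]
+x [172, 172, 136, 167, 182, 145, 146, 144, 148, 141, 144, 149, 147, 143, 148, 150]
-x [172, 170, 163, 207, 203, 146, 142, 145, 149, 144, 143, 144, 140, 141, 145, 146]
+y [169, 156, 162, 164, 145, 95, 97, 99, 98, 96, 99, 102, 96, 96, 101, 101]
-y [220, 220, 218, 213, 187, 211, 168, 135, 137, 134, 134, 129, 130, 128, 46, 43]
+x [174, 173, 142, 181, 174, 142, 145, 144, 144, 149, 149, 148, 144, 152, 146, 144]
-x [170, 170, 151, 153, 154, 144, 140, 138, 138, 145, 146, 142, 146, 147, 145, 145]
+y [168, 139, 163, 156, 143, 100, 97, 95, 97, 96, 96, 99, 96, 98, 98, 98]
-y [220, 221, 220, 211, 192, 205, 160, 135, 137, 136, 134, 141, 145, 144, 143, 144]
```

All four flaps hang closed: bright pixels end about 5 mm past every hinge. The lid is level at rim height, and the tool is clear and unloaded. Handing in.

```bash
python3 -c "
from station import ctrl
print(ctrl.finish_job())"
```

```text
the job is handed in; nothing more can be done
None
```

I handed the job in at about 51 s with the lid home on the tub, all four clips snapped and the arm clear. The highest clip push read at the wrist was about 16 N. The hand-in reported no verdict, and I never re-measured the battery, jar or comb.

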